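# Pull the wrongly packed pilot lamp from the assortment case

### The arm

A 7-joint arm with a two-finger parallel gripper is mounted at the origin on the work surface. World frame = base frame: x ahead of the robot, y to its left, z up, the work surface at z = 0. Lengths are in m, angles in rad, forces in N, time in s.
With the tool pointing down it reaches from about 0.4 to 0.875 m from the base axis. Payload 19.3 kg.
Tool frame: the origin (TCP) lies at the very end of the fingers, on their centre line; the grasp point (between the pads) lies 19 mm behind it; z points along the fingers, y is the direction in which the jaws open and shut (so a half turn about z gives the same grasp; the last joint's range is limited). The gripper opens to 85 mm and grips with 20 to 120 N. Pads are 22 mm wide; open, the fingers measure 114 mm over their backs; the gripper's body (76 mm by 85 mm) begins 54 mm behind the grasp point. The pads swing forward as they close: fully open they stand 13 mm farther back than shut.
Start: joints at [1.032, 0.521, -0.036, 1.599, 0.021, 1.021, -0.113], TCP at [0.282, -0.558, 0.208] pointing down, gripper open.
Joint ranges: [-2.91, 2.91], [-0.3, 2.13], [-1.5, 1.42], [0.17, 2.43], [-1.26, 4.41], [0.16, 1.93], [-2.52, 2.52]. Speed limits (rad/s): [1.89, 1.89, 2.39, 2.39, 3.01, 3.01, 3.01].

### API

Orientations are given as [roll, pitch, yaw] about the fixed x, y, z axes, in that order (R = Rz(yaw) Ry(pitch) Rx(roll)).
In Python, from workcell import bot, viewer gives the robot as it stands.
- The arm moves only by the shell command python3 -m creep 'ROWS' [FORCE]. ROWS is JSON, a list of rows, each an object of numbers: "rx", "ry", "rz": the turn, a rotation vector about the tool's x, y, z in degrees; "tx", "ty", "tz": the shift along the tool's x, y, z in mm; "hand": the closure, from -1 (fully open) to 1 (shut), so that 0 is half open. In form: [{"rx": .., "ry": .., "rz": .., "tx": .., "ty": .., "tz": .., "hand": ..}, ...]. A call has 1 to 8 rows; each row is the pose to reach, as a shift and turn from the pose commanded when the call began, along the tool's axes at that moment; what a row does not reach only later rows make up. A row lasts 1/10 s, in which the tool goes at most 50 mm and 8.59 degrees, less where a joint would pass 70% of its speed; a pose out of reach is approached as far as the arm can. A call with a gripper value outside its range is refused whole. The fingers move at their own pace and stop on an object; FORCE is the grip in N (left out, the last holds). Time passes only in rows, so rows that repeat a pose let the fingers close. It gives the time, the measured TCP pose, the force and the opening at its end, in the units of the state.
- bot.observe(): the state, without advancing time (a new reading comes with each control period).
- viewer.grab_frame(name): name is "side" or "top"; returns a dict with "pixels" (480x640x3 uint8, blue, green, red), "vertical_fov" (degrees; the focal length in pixels is half the picture's height over the tangent of half this angle, whatever the lens; pixels are square), "cx", "cy" (the principal point, pixels), "rvec" (rotation vector, rad) and "tvec" (3), from world to camera coordinates, as OpenCV has them. Camera axes: x right, y down, z forward; pixel columns grow to the right and rows downward; lengths in m; the calibration is good to about 2 mm. A picture is of the moment at which its call begins. There is no depth.
- bot.job_done(): hands the job in, once; it reports no verdict.
Trained networks look in a picture, given as the dict that the camera call returned (one of the last four; its "shot" number tells which), for a name from the list of things; names that differ only in an ending like _2 or _b are one class to them, and where a whole thing is asked for, a point or a joint stands for the part that bears it (a point fixed in the world has none). Each returns a list of dicts, best first, with "score" (0 to 1); they miss things now and then, are a little off and sometimes report something else, mostly with a low value. They report only what shows in the picture. A call takes as long as a camera call. They do not tell look-alikes from the thing itself.
- viewer.outline_of(target, picture): "mask" (480x640 bool, what is visible of it) and "bbox" ([left, top, right, bottom] in pixels, round what is visible of it).
The state is a dict: "clock": time; "qpos": joint angles; "qd": joint speeds; "joint_efforts": joint torques, N m; "position": TCP position; "tool_rot": TCP orientation; "force": force on the tool from outside, world axes, zero at the start; "moment": the same for the moment, N m; "grip_width": finger opening in m.
Only numpy, scipy, OpenCV 4.12 (cv2) and the standard library are available. Lean on these libraries where they do the work, as an engineer would, in place of code of your own. Each camera call takes 0.05 s, during which the arm holds its last target.

### The job

Open the clear lid of the pilot-lamp case and check the lamps against its layout: each coloured insert is for lamps with a lens of its own colour only. Take out the one lamp that is in the wrong insert, put it in the red returns bin under the wire shelf, and shut the lid again. Leave the correctly packed lamps standing where they are, and do not disturb the spare lamps in the tray or the other things on the bench.

Things in the scene. Friction and masses are not known exactly. Their poses are not given: they have to be found in the camera images.
- lid (a joint): Angle of the case's clear hinged lid: 0 shut, 1.75 rad open at its stop (just past upright). Stiff hinge: it stays at any angle where it is left and needs up to about 4 N at the bar to move.
- case: Black pilot-lamp assortment case fixed to the bench, 156 deep (x), 376 wide (y), 66 high without lid, walls 4. Origin: centre of its underside; x points from its front (robot side) to its rear, y to its left. The lid's hinge line runs along y at x = +78, z = 66. The lid is a clear plate 4 thick, 156 by 376. Inside: four coloured inserts in a row along y, 92 apart; their order changes.
- lid_bar (a point): Middle of the bow handle on the lid: round steel bar 10 thick along the case's y, 90 clear between two posts, centre line 43 above the lid's top; lid shut, 47 above the hinge and 143 in front of it (13 behind the lid's front edge). It circles the hinge at radius 151; with the lid open it is on the lid's far side. The bar can turn between gripping fingers. Position only: axes as the lid's.
- insert_yellow: Yellow insert box in the case, 146 (x) by 90 (y) by 34 high, walls 2.5, floor 3; fixed. Origin: centre of its underside (4 above the bench), axes as the case's. The layout: it is for yellow lamps only. It holds two lamps one behind the other, about 54 apart along x, at about y = 0.
- insert_blue: Blue insert box in the case, 146 (x) by 90 (y) by 34 high, walls 2.5, floor 3; fixed. Origin: centre of its underside (4 above the bench), axes as the case's. The layout: it is for blue lamps only. It holds two lamps one behind the other, about 54 apart along x, at about y = 0.
- insert_green: Green insert box in the case, 146 (x) by 90 (y) by 34 high, walls 2.5, floor 3; fixed. Origin: centre of its underside (4 above the bench), axes as the case's. The layout: it is for green lamps only. It holds two lamps one behind the other, about 54 apart along x, at about y = 0.
- insert_white: White insert box in the case, 146 (x) by 90 (y) by 34 high, walls 2.5, floor 3; fixed. Origin: centre of its underside (4 above the bench), axes as the case's. The layout: it is for white lamps only. It holds two lamps one behind the other, about 54 apart along x, at about y = 0.
- yellow_1_mid (a point): Centre (half-way up) of a pilot lamp with yellow lens: 29 diameter, 52 high, about 45 g, standing upright, lens up (z along its axis). Black terminal block at the bottom, grey bezel under the lens, both 29 across.
- yellow_2_mid (a point): Centre (half-way up) of a pilot lamp with yellow lens: 29 diameter, 52 high, about 45 g, standing upright, lens up (z along its axis). Black terminal block at the bottom, grey bezel under the lens, both 29 across.
- blue_1_mid (a point): Centre (half-way up) of a pilot lamp with blue lens: 29 diameter, 52 high, about 45 g, standing upright, lens up (z along its axis). Black terminal block at the bottom, grey bezel under the lens, both 29 across.
- blue_2_mid (a point): Centre (half-way up) of a pilot lamp with blue lens: 29 diameter, 52 high, about 45 g, standing upright, lens up (z along its axis). Black terminal block at the bottom, grey bezel under the lens, both 29 across.
- green_1_mid (a point): Centre (half-way up) of a pilot lamp with green lens: 29 diameter, 52 high, about 45 g, standing upright, lens up (z along its axis). Black terminal block at the bottom, grey bezel under the lens, both 29 across.
- green_2_mid (a point): Centre (half-way up) of a pilot lamp with green lens: 29 diameter, 52 high, about 45 g, standing upright, lens up (z along its axis). Black terminal block at the bottom, grey bezel under the lens, both 29 across.
- white_1_mid (a point): Centre (half-way up) of a pilot lamp with white lens: 29 diameter, 52 high, about 45 g, standing upright, lens up (z along its axis). Black terminal block at the bottom, grey bezel under the lens, both 29 across.
- yellow_3_mid (a point): Centre (half-way up) of a pilot lamp with yellow lens: 29 diameter, 52 high, about 45 g, standing upright, lens up (z along its axis). Black terminal block at the bottom, grey bezel under the lens, both 29 across. This one is either in the case or in the spares tray.
- blue_3_mid (a point): Centre (half-way up) of a pilot lamp with blue lens: 29 diameter, 52 high, about 45 g, standing upright, lens up (z along its axis). Black terminal block at the bottom, grey bezel under the lens, both 29 across. This one is either in the case or in the spares tray.
- green_3_mid (a point): Centre (half-way up) of a pilot lamp with green lens: 29 diameter, 52 high, about 45 g, standing upright, lens up (z along its axis). Black terminal block at the bottom, grey bezel under the lens, both 29 across. This one is either in the case or in the spares tray.
- spares_tray: Shallow cardboard tray with dark foam floor, 70 by 170 by 30 high, on the bench near the robot, holding two spare lamps of different colours (they belong there). Origin: centre of underside. Fixed.
- red_bin: Red hopper-front returns bin on the bench under the wire shelf, beside two blue ones (the order changes); fixed. 190 long (x) by 110 wide (y) by 100 high, walls 3, floor 4. Origin: centre of its underside; x points from its open front to its back wall. The front wall, at x = -95, is 45 high; the sides slope up from there to full height 65 farther back.
- wire_shelf: Fixed wire shelf over the three bins, 380 wide, deck 200 to 212 above the bench, on two uprights at the rear. Origin: on the bench amid the bins, axes as theirs. Its front edge, at x = -75, is only 20 behind the bins' front edges: nothing goes in from straight above; the hand must lean back about 35 to 45 degrees and enter from the front, pointing forward and down.
- phone: Mobile phone lying flat, 148 by 72 by 8. Bystander.
- screwdriver: Screwdriver with yellow handle lying on the bench. Bystander.
- label_roll: White roll of labels, 56 diameter, 26 high, lying on its face on the bench in front of or beside the case. Bystander.
- cutters: Side cutters with red handles lying on the bench left of the case. Bystander.
Not all that is in view belongs to the job. There is more than one size of the red_bin; the job needs the larger.

How it is judged:
By the outcome, as a careful person would: the job done as asked, in the order asked, and still so for the second after the job is handed in, with the robot touching nothing.
It also fails if it takes over 72 s, if anything falls off the work surface, if the arm or the gripper's body presses on something with over 40 N, if the wrist force passes 120 N, or if a joint passes its speed limit or range.

## Working session

There is one attempt and no reset: what is moved stays moved. The work goes in short steps, Python scripts to look and compute and a shell command to move; the robot and the scene stay as the last step left them, time stands still between calls to the robot, and variables do not carry over. Pictures are saved under pics/ and viewed, and the job is handed in when it is done.

```bash
mkdir -p pics; ls; cat > h.py <<'E'
import numpy as np,cv2,json
from workcell import bot,viewer
def K(f):
    fl=240/np.tan(np.radians(f["vertical_fov"])/2)
    return np.array([[fl,0,f["cx"]],[0,fl,f["cy"]],[0,0,1.]])
def P(f):
    R,_=cv2.Rodrigues(np.array(f["rvec"],float)); return K(f)@np.c_[R,np.array(f["tvec"],float).reshape(3)]
def proj(f,p):
    q=P(f)@np.r_[p,1]; return q[:2]/q[2]
def tri(fs,uvs):
    A=[]
    for f,(u,v) in zip(fs,uvs):
        M=P(f); A+= [u*M[2]-M[0],v*M[2]-M[1]]
    A=np.array(A); X=np.linalg.lstsq(A[:,:3],-A[:,3],rcond=None)[0]
    return X
def atz(f,uv,z):
    M=P(f); u,v=uv; A=np.array([u*M[2]-M[0],v*M[2]-M[1]])
    return np.r_[np.linalg.solve(A[:,:2],-A[:,3]-A[:,2]*z),z]
E
python3 - <<'E'
from h import *
print({k:np.round(v,3).tolist() if not isinstance(v,(float,int)) else v for k,v in bot.observe().items()})
for n in("side","top"):
    f=viewer.grab_frame(n); cv2.imwrite(f"pics/{n}0.png",np.array(f["pixels"])); 
    R,_=cv2.Rodrigues(np.array(f["rvec"],float)); print(n,f["vertical_fov"],f["cx"],f["cy"],-R.T@np.array(f["tvec"]).reshape(3),R[2],f.get("shot"))
    import pickle; d={k:(np.array(v) if k=="pixels" else v) for k,v in f.items()}; pickle.dump(d,open(f"{n}0.pkl","wb"))
E
```

```text
pics
{'clock': 0.0, 'qpos': [1.032, 0.522, -0.036, 1.6, 0.021, 1.021, -0.113], 'qd': [0.0, -0.001, 0.001, -0.0, 0.0, -0.0, -0.0], 'joint_efforts': [0.002, -92.71, 1.98, -36.991, 0.018, 0.008, 0.0], 'position': [0.282, -0.557, 0.207], 'tool_rot': [-3.14, 0.0, 0.469], 'force': [-0.29, 0.1, 0.042], 'moment': [0.017, 0.05, -0.009], 'grip_width': 0.08521744227938399}
side 47.2540406050204 316.81484816028274 239.28074059445404 [0.26543974 1.2278647  1.11193813] [ 0.11647787 -0.74639718 -0.65522832] 1
top 57.771717450757826 316.23243628172685 238.95965372138397 [0.26839808 0.07700256 1.08366713] [ 0.15474099  0.01755967 -0.98779901] 2
```

View pics/side0.png

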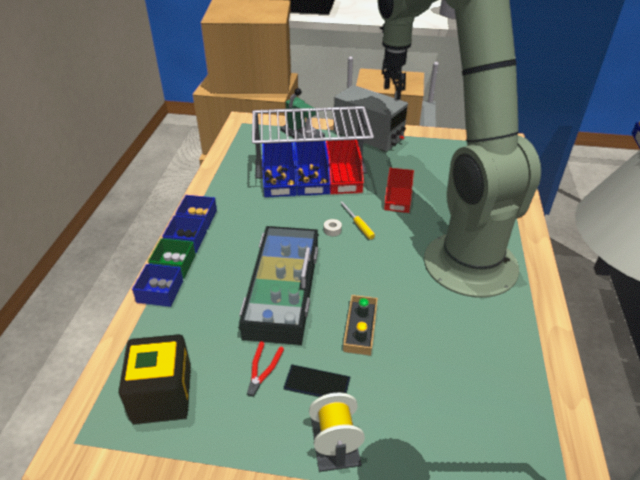

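View pics/top0.png

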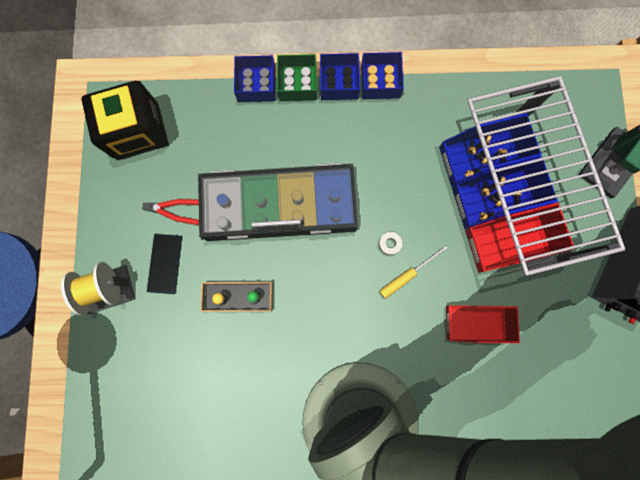

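```bash
python3 - <<'E'
import pickle,cv2,numpy as np
t=pickle.load(open("top0.pkl","rb"))["pixels"];s=pickle.load(open("side0.pkl","rb"))["pixels"]
cv2.imwrite("pics/c1.png",cv2.resize(t[150:250,190:370],None,fx=4.4,fy=4.4,interpolation=2))
cv2.imwrite("pics/c2.png",cv2.resize(s[220:350,230:330],None,fx=4.4,fy=4.4,interpolation=2))
cv2.imwrite("pics/c3.png",cv2.resize(t[70:280,430:630],None,fx=2.8,fy=2.8,interpolation=2))
cv2.imwrite("pics/c4.png",cv2.resize(s[95:220,230:430],None,fx=4,fy=4,interpolation=2))
E
```

```text
(no output)
```

View pics/c1.png

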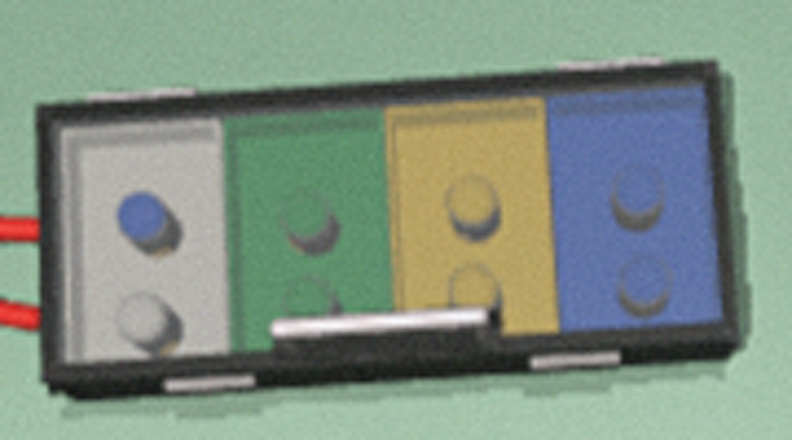

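View pics/c2.png

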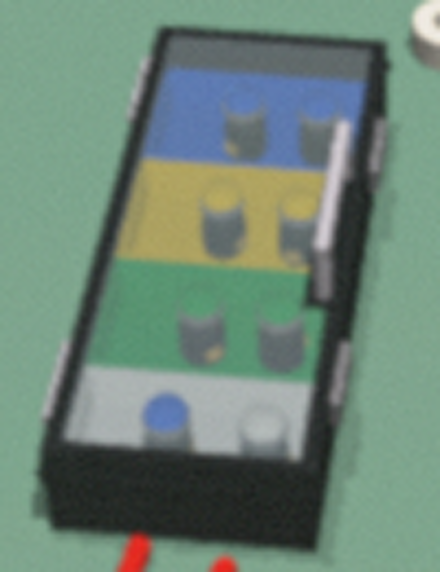

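View pics/c3.png

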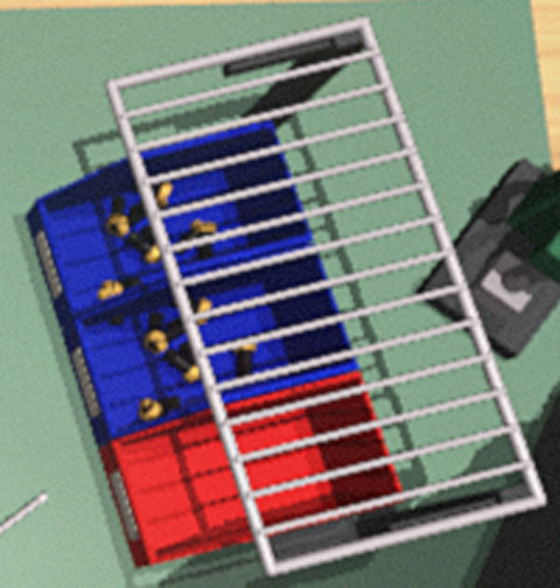

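View pics/c4.png

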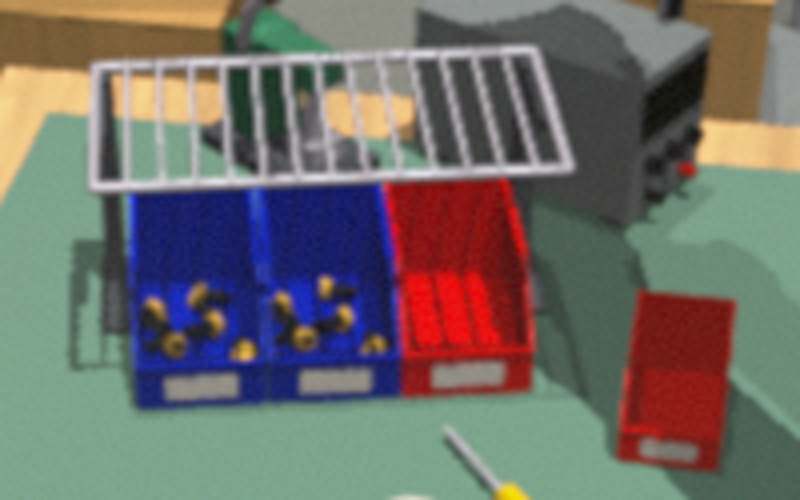

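```bash
cat >> h.py <<'E'
import pickle
def load(n): return pickle.load(open(n,"rb"))
E
python3 - <<'E'
from h import *
t=load("top0.pkl");s=load("side0.pkl")
T=lambda x,y:((x+.5)/4.4-.5+190,(y+.5)/4.4-.5+150)
S=lambda x,y:((x+.5)/4.4-.5+230,(y+.5)/4.4-.5+220)
TB=lambda x,y:((x+.5)/2.8-.5+430,(y+.5)/2.8-.5+70)
SB=lambda x,y:((x+.5)/4-.5+230,(y+.5)/4-.5+95)
def show(n,a,b):
    X=tri([t,s],[a,b]); print(n,np.round(X,3),"res",np.round(proj(t,X)-a,1),np.round(proj(s,X)-b,1))
show("bar L",T(273,327),S(324,250))
show("bar R",T(488,315),S(344,124))
show("case rear-left",T(38,103),S(47,478))
show("case rear-right",T(716,62),S(163,28))
show("case front-right",T(740,335),S(385,45))
show("case front-left",T(46,385),S(325,465))
show("bluelamp lens",T(143,213),S(166,411))
show("whitelamp lens",T(146,318),S(264,424))
show("green rear lens",T(305,207),S(201,305))
show("shelf frontL",TB(112,87),SB(93,188))
show("shelf frontR",TB(272,568),SB(573,168))
show("shelf rearL",TB(365,22),SB(93,65))
show("shelf rearR",TB(542,497),SB(537,50))
show("red front L top",TB(104,445),SB(400,360))
show("red front R top",TB(140,545),SB(531,349))
show("red rear L top",TB(360,378),SB(386,184))
for n in["blue_1_mid","white_1_mid","lid_bar","red_bin","case","insert_white","phone","cutters","label_roll"]:
  pass
E
```

```text
bar L [0.456 0.241 0.114] res [0.  0.8] [-0.4 -0.1]
bar R [0.462 0.129 0.113] res [0. 0.] [-0. -0.]
case rear-left [0.593 0.384 0.054] res [0.  2.6] [-1.6 -0.6]
case rear-right [0.608 0.005 0.071] res [0.  0.5] [-0.3 -0.1]
case front-right [ 0.457 -0.004  0.068] res [0.  0.2] [-0.1 -0. ]
case front-left [0.433 0.369 0.076] res [0.  0.9] [-0.5 -0.1]
bluelamp lens [0.535 0.324 0.052] res [0.  0.4] [-0.2 -0.1]
whitelamp lens [0.477 0.322 0.049] res [0. 0.] [-0. -0.]
green rear lens [0.535 0.234 0.049] res [0.  1.3] [-0.7 -0.2]
shelf frontL [ 0.699 -0.239  0.206] res [-0.  -0.4] [0.2 0.1]
shelf frontR [ 0.328 -0.326  0.208] res [0.  1.1] [-0.4 -0.1]
shelf rearL [ 0.747 -0.434  0.207] res [-0.  -0.7] [0.3 0.1]
shelf rearR [ 0.375 -0.522  0.208] res [0.  1.4] [-0.5 -0.1]
red front L top [ 0.453 -0.267  0.047] res [-0.  -1.6] [0.7 0.2]
red front R top [ 0.353 -0.287  0.057] res [0.  3.6] [-1.6 -0.3]
red rear L top [ 0.495 -0.463  0.097] res [-0. -1.] [0.4 0.1]
```

```bash
cat >> h.py <<'E'
from scipy.spatial.transform import Rotation as Ro
def Rt(psi_deg,tilt=0): # tool down at yaw psi, then turn about tool y by tilt
    return Ro.from_euler('z',psi_deg,degrees=True)*Ro.from_euler('x',180,degrees=True)*Ro.from_euler('y',tilt,degrees=True)
def rel(targets):
    o=bot.observe(); R0=Ro.from_euler('xyz',o["tool_rot"]); p0=np.array(o["position"])
    print("at",np.round(p0,4),np.round(np.degrees(o["tool_rot"]),2),"q",np.round(o["qpos"],2),"F",np.round(o["force"],1),"w",round(o["grip_width"],4),"t",o["clock"])
    for p,R in targets:
        d=R0.inv().apply(np.array(p)-p0)*1000; r=(R0.inv()*R).as_rotvec(degrees=True)
        print({k:round(float(v),1) for k,v in zip(("rx","ry","rz","tx","ty","tz"),[*r,*d])})
E
python3 - <<'E'
from h import *
rel([([.3,-.557,.33],Rt(26.9)),([.43,-.2,.32],Rt(60)),([.459,.185,.22],Rt(93.1))])
E
```

```text
at [ 0.2822 -0.5573  0.2072] [-179.94    0.     26.86] q [ 1.03  0.52 -0.04  1.6   0.02  1.02 -0.11] F [ 0.5  0.2 -0.9] w 0.0857 t 0.1
{'rx': -0.1, 'ry': 0.0, 'rz': -0.0, 'tx': 16.0, 'ty': 7.6, 'tz': -122.8}
{'rx': -0.1, 'ry': -0.0, 'rz': -33.1, 'tx': 293.3, 'ty': -252.1, 'tz': -112.6}
{'rx': -0.1, 'ry': -0.0, 'rz': -66.2, 'tx': 493.1, 'ty': -582.4, 'tz': -12.3}
```

```bash
python3 -m creep '[{"tz":-50,"hand":0},{"tz":-100,"hand":0},{"tz":-125,"hand":0},{"tx":40,"ty":-35,"rz":-5,"tz":-125,"hand":0},{"tx":75,"ty":-65,"rz":-10,"tz":-125,"hand":0},{"tx":112,"ty":-97,"rz":-15,"tz":-125,"hand":0},{"tx":150,"ty":-130,"rz":-20,"tz":-125,"hand":0},{"tx":187,"ty":-162,"rz":-25,"tz":-125,"hand":0}]' 40
python3 - <<'E'
from h import *
rel([([.43,-.2,.32],Rt(60)),([.459,.185,.20],Rt(93.1)),([.459,.185,.092],Rt(93.1))])
E
```

```text
at [ 0.2822 -0.5573  0.2072] [-179.94    0.     26.86] q [ 1.03  0.52 -0.04  1.6   0.02  1.02 -0.11] F [ 0.5  0.2 -0.9] w 0.0857 t 0.1
{'rx': -0.1, 'ry': -0.0, 'rz': -33.1, 'tx': 293.3, 'ty': -252.1, 'tz': -112.6}
{'rx': -0.1, 'ry': -0.0, 'rz': -66.2, 'tx': 493.1, 'ty': -582.4, 'tz': 7.7}
{'rx': -0.1, 'ry': -0.0, 'rz': -66.2, 'tx': 493.1, 'ty': -582.3, 'tz': 115.7}schema error: expected keys rx, ry, rz, tx, ty, tz, hand
```

All keys are required in each row.

```bash
python3 -m creep '[{"rx":0,"ry":0,"rz":0,"tx":0,"ty":0,"tz":-50,"hand":0},{"rx":0,"ry":0,"rz":0,"tx":0,"ty":0,"tz":-100,"hand":0},{"rx":0,"ry":0,"rz":0,"tx":0,"ty":0,"tz":-125,"hand":0},{"rx":0,"ry":0,"rz":-5,"tx":40,"ty":-35,"tz":-125,"hand":0},{"rx":0,"ry":0,"rz":-10,"tx":75,"ty":-65,"tz":-125,"hand":0},{"rx":0,"ry":0,"rz":-15,"tx":112,"ty":-97,"tz":-125,"hand":0},{"rx":0,"ry":0,"rz":-20,"tx":150,"ty":-130,"tz":-125,"hand":0},{"rx":0,"ry":0,"rz":-25,"tx":187,"ty":-162,"tz":-125,"hand":0}]' 40
python3 - <<'E'
from h import *
rel([([.43,-.2,.32],Rt(60)),([.459,.185,.20],Rt(93.1)),([.459,.185,.092],Rt(93.1))])
E
```

```text
clock: 0.9
position: [0.3762, -0.3265, 0.3326]
tool_rot: [-3.142, 0.0, 0.909]
force: [1.3, -0.9, 0.0]
grip_width: 0.0427
at [ 0.3762 -0.3265  0.3326] [-1.800e+02  1.000e-02  5.206e+01] q [ 0.78  0.2  -0.22  1.74  0.05  1.2  -0.12] F [ 1.3 -0.9  0. ] w 0.0427 t 0.9
{'rx': -0.0, 'ry': 0.0, 'rz': -7.9, 'tx': 132.9, 'ty': -35.4, 'tz': 12.6}
{'rx': -0.0, 'ry': 0.0, 'rz': -41.0, 'tx': 454.4, 'ty': -249.2, 'tz': 132.5}
{'rx': -0.0, 'ry': 0.0, 'rz': -41.0, 'tx': 454.4, 'ty': -249.2, 'tz': 240.5}
```

```bash
python3 -m creep '[{"rx":0,"ry":0,"rz":-4,"tx":48,"ty":-13,"tz":5,"hand":0},{"rx":0,"ry":0,"rz":-8,"tx":96,"ty":-26,"tz":10,"hand":0},{"rx":0,"ry":0,"rz":-10,"tx":140,"ty":-40,"tz":12,"hand":0},{"rx":0,"ry":0,"rz":-15,"tx":185,"ty":-62,"tz":12,"hand":0},{"rx":0,"ry":0,"rz":-20,"tx":230,"ty":-85,"tz":20,"hand":0},{"rx":0,"ry":0,"rz":-25,"tx":270,"ty":-110,"tz":25,"hand":0},{"rx":0,"ry":0,"rz":-29,"tx":310,"ty":-135,"tz":35,"hand":0},{"rx":0,"ry":0,"rz":-32,"tx":350,"ty":-165,"tz":45,"hand":0}]'
python3 - <<'E'
from h import *
rel([([.459,.185,.20],Rt(93.1)),([.459,.185,.092],Rt(93.1))])
E
```

```text
clock: 1.7
position: [0.4623, 0.0493, 0.2876]
tool_rot: [3.141, -0.0, 1.466]
force: [1.2, -0.5, -0.1]
grip_width: 0.0426
at [0.4623 0.0493 0.2876] [179.98  -0.    83.99] q [ 0.26  0.21 -0.58  1.88  0.13  1.09 -0.47] F [ 1.2 -0.5 -0.1] w 0.0426 t 1.7
{'rx': 0.0, 'ry': 0.0, 'rz': -9.1, 'tx': 134.6, 'ty': -17.5, 'tz': 87.6}
{'rx': 0.0, 'ry': 0.0, 'rz': -9.1, 'tx': 134.6, 'ty': -17.6, 'tz': 195.6}
```

```bash
python3 -m creep '[{"rx":0,"ry":0,"rz":-4,"tx":40,"ty":-5,"tz":20,"hand":0},{"rx":0,"ry":0,"rz":-8,"tx":80,"ty":-10,"tz":45,"hand":0},{"rx":0,"ry":0,"rz":-9,"tx":120,"ty":-15,"tz":65,"hand":0},{"rx":0,"ry":0,"rz":-9,"tx":125,"ty":-17,"tz":85,"hand":0},{"rx":0,"ry":0,"rz":-9,"tx":125,"ty":-17,"tz":85,"hand":0},{"rx":0,"ry":0,"rz":-9,"tx":125,"ty":-17,"tz":85,"hand":0}]'
python3 - <<'E'
from h import *
rel([([.459,.185,.092],Rt(93.1))])
for n in("side","top"):
    f=viewer.grab_frame(n); cv2.imwrite(f"pics/{n}1.png",np.array(f["pixels"])); 
E
```

```text
clock: 2.3
position: [0.4589, 0.1731, 0.2032]
tool_rot: [-3.141, 0.0, 1.62]
force: [0.1, -0.4, 0.3]
grip_width: 0.0427
at [0.4589 0.1731 0.2032] [-1.7996e+02  2.0000e-02  9.2840e+01] q [ 0.02  0.37 -0.63  1.93  0.27  0.93 -0.7 ] F [ 0.1 -0.4  0.3] w 0.0427 t 2.3
{'rx': -0.0, 'ry': 0.0, 'rz': -0.3, 'tx': 11.9, 'ty': 0.8, 'tz': 111.2}
```

View pics/side1.png

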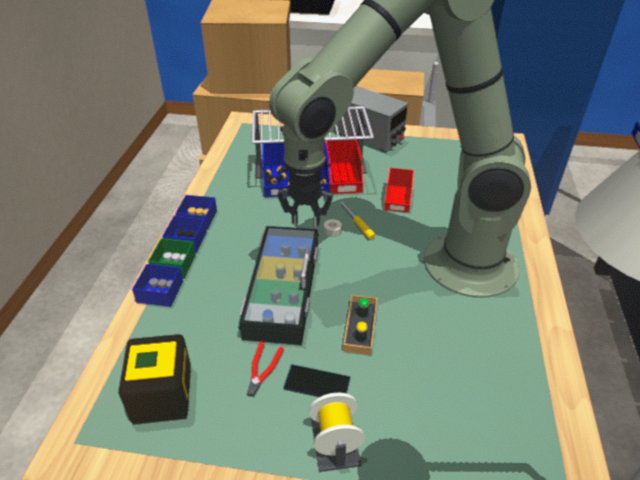

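View pics/top1.png

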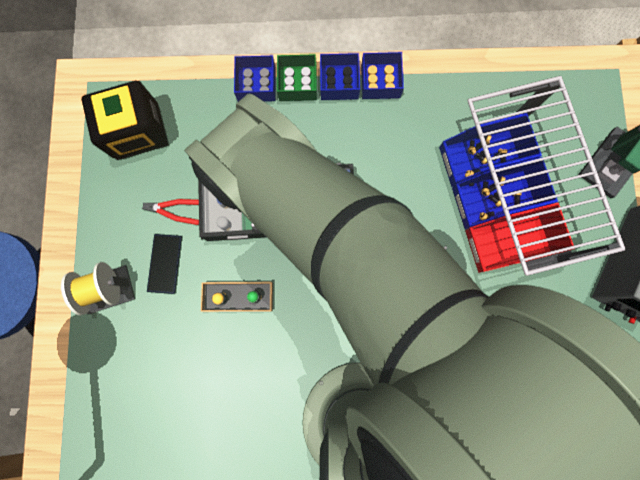

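```bash
python3 -m creep '[{"rx":0,"ry":0,"rz":0,"tx":12,"ty":1,"tz":40,"hand":0},{"rx":0,"ry":0,"rz":0,"tx":12,"ty":1,"tz":80,"hand":0},{"rx":0,"ry":0,"rz":0,"tx":12,"ty":1,"tz":105,"hand":0},{"rx":0,"ry":0,"rz":0,"tx":12,"ty":1,"tz":111,"hand":0},{"rx":0,"ry":0,"rz":0,"tx":12,"ty":1,"tz":111,"hand":0.4},{"rx":0,"ry":0,"rz":0,"tx":12,"ty":1,"tz":111,"hand":0.9},{"rx":0,"ry":0,"rz":0,"tx":12,"ty":1,"tz":111,"hand":1},{"rx":0,"ry":0,"rz":0,"tx":12,"ty":1,"tz":111,"hand":1}]' 40
python3 -m creep '[{"rx":0,"ry":0,"rz":0,"tx":0,"ty":0,"tz":0,"hand":1},{"rx":0,"ry":0,"rz":0,"tx":0,"ty":0,"tz":0,"hand":1}]'
python3 - <<'E'
from h import *
rel([])
for th in range(0,99,7):
    a=np.radians(161.8-th); print(th,"ty",round(150.5*np.cos(a)+143),"tz",-round(150.5*np.sin(a)-47))
f=viewer.grab_frame("side"); cv2.imwrite("pics/s2.png",cv2.resize(np.array(f["pixels"])[180:350,200:400],None,fx=3.5,fy=3.5)) 
E
```

```text
clock: 3.2
position: [0.4595, 0.1858, 0.0939]
tool_rot: [3.14, 0.0, 1.62]
force: [-10.4, -3.6, 25.0]
grip_width: 0.0002
clock: 3.4
position: [0.4598, 0.186, 0.094]
tool_rot: [3.139, -0.0, 1.62]
force: [-7.5, -2.4, 22.6]
grip_width: 0.0001
at [0.4598 0.186  0.094 ] [179.87  -0.    92.84] q [-0.09  0.53 -0.55  2.02  0.43  0.7  -0.86] F [-7.5 -2.4 22.6] w 0.0001 t 3.4
0 ty 0 tz 0
7 ty 7 tz -17
14 ty 16 tz -33
21 ty 26 tz -48
28 ty 39 tz -62
35 ty 53 tz -74
42 ty 68 tz -84
49 ty 85 tz -92
56 ty 102 tz -98
63 ty 120 tz -102
70 ty 138 tz -103
77 ty 157 tz -103
84 ty 175 tz -100
91 ty 192 tz -95
98 ty 209 tz -88
```

View pics/s2.png

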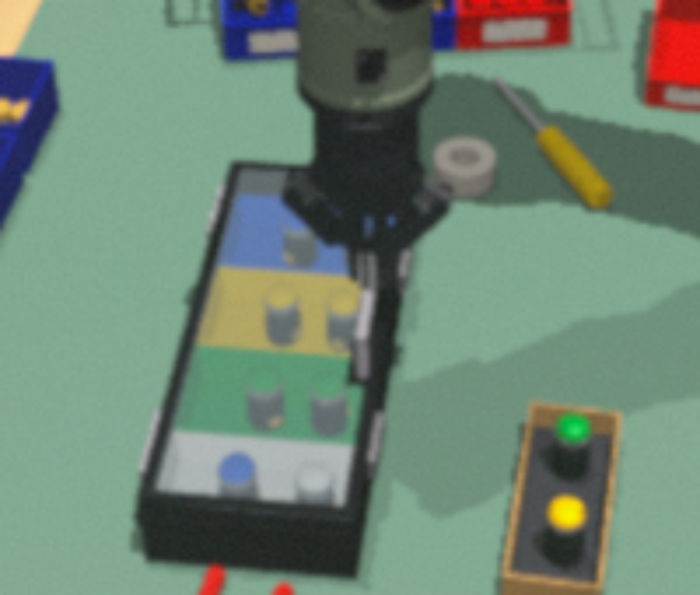

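```bash
python3 - <<'E'
from h import *
f=viewer.grab_frame("side"); cv2.imwrite("pics/s3.png",cv2.resize(np.array(f["pixels"])[225:295,270:340],None,fx=8,fy=8,interpolation=2)) 
d={k:(np.array(v) if k=="pixels" else v) for k,v in f.items()}; pickle.dump(d,open("s3.pkl","wb"))
o=bot.observe(); p=np.array(o["position"])
for q in (p,p+[0,0,.019],p+[0,0,.073],[.459,.185,.1135],[.456,.241,.1135],[.462,.129,.1135]): print(((proj(f,q)+.5-[270,225])*8).round())
E
```

```text
[284. 342.]
[283. 301.]
[281. 179.]
[286. 298.]
[266. 417.]
[306. 186.]
```

View pics/s3.png

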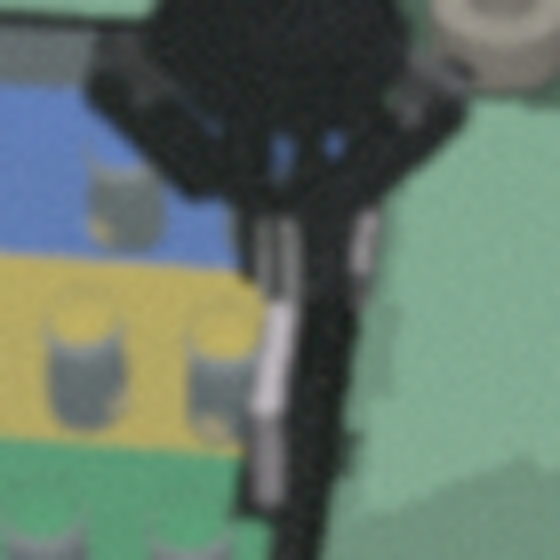

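```bash
python3 -m creep '[{"rx":0,"ry":0,"rz":0,"tx":0,"ty":0,"tz":0,"hand":0.3},{"rx":0,"ry":0,"rz":0,"tx":0,"ty":0,"tz":0,"hand":0},{"rx":0,"ry":0,"rz":0,"tx":0,"ty":0,"tz":0,"hand":0}]'
python3 - <<'E'
from h import *
rel([])
f=viewer.grab_frame("side"); cv2.imwrite("pics/s4.png",cv2.resize(np.array(f["pixels"])[225:295,270:340],None,fx=8,fy=8,interpolation=2)) 
E
```

```text
clock: 3.8
position: [0.4596, 0.1857, 0.0926]
tool_rot: [3.141, -0.0, 1.62]
force: [0.7, -0.8, -0.4]
grip_width: 0.042
at [0.4596 0.1857 0.0926] [ 1.7994e+02 -1.0000e-02  9.2840e+01] q [-0.09  0.54 -0.55  2.02  0.43  0.7  -0.86] F [ 0.7 -0.8 -0.4] w 0.042 t 3.8
```

View pics/s4.png

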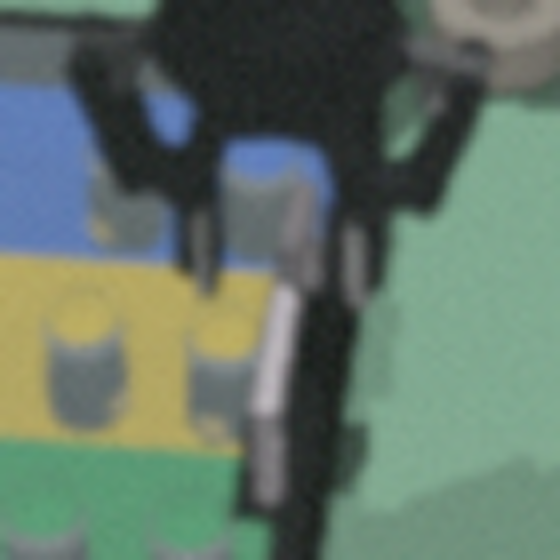

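```bash
python3 - <<'E'
from h import *
f=load("s3.pkl"); o=bot.observe(); p=np.array(o["position"])
for dz in (0,.006,.013,.02,.026):
  print(dz,[((proj(f,p+np.array([dx,dy,dz]))+.5-[270,225])*8).round().tolist() for dx in(-.021,.021) for dy in(-.011,.011)])
E
```

```text
0 [[353.0, 329.0], [342.0, 375.0], [230.0, 316.0], [218.0, 361.0]]
0.006 [[353.0, 316.0], [342.0, 362.0], [229.0, 303.0], [217.0, 348.0]]
0.013 [[353.0, 301.0], [342.0, 346.0], [229.0, 288.0], [217.0, 333.0]]
0.02 [[352.0, 286.0], [342.0, 331.0], [228.0, 272.0], [216.0, 317.0]]
0.026 [[352.0, 273.0], [342.0, 318.0], [228.0, 259.0], [216.0, 304.0]]
```

```bash
python3 -m creep '[{"rx":0,"ry":0,"rz":0,"tx":0,"ty":0,"tz":6,"hand":0},{"rx":0,"ry":0,"rz":0,"tx":0,"ty":0,"tz":12,"hand":0},{"rx":0,"ry":0,"rz":0,"tx":0,"ty":0,"tz":12,"hand":0}]'
python3 - <<'E'
from h import *
rel([])
f=viewer.grab_frame("side"); cv2.imwrite("pics/s5.png",cv2.resize(np.array(f["pixels"])[225:295,270:340],None,fx=8,fy=8,interpolation=2)) 
E
```

```text
clock: 4.15
position: [0.4587, 0.1856, 0.0789]
tool_rot: [-3.14, 0.0, 1.621]
force: [-0.2, 0.6, 0.4]
grip_width: 0.0427
at [0.4587 0.1856 0.0789] [-1.7992e+02  2.0000e-02  9.2870e+01] q [-0.1   0.56 -0.54  2.02  0.45  0.67 -0.87] F [-0.2  0.6  0.4] w 0.0427 t 4.15
```

View pics/s5.png

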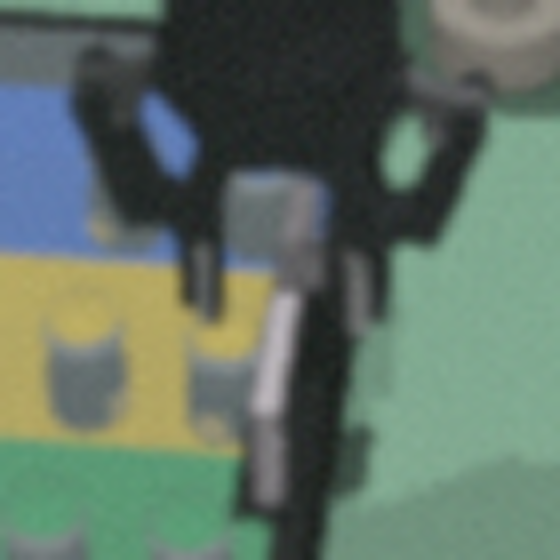

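```bash
python3 -m creep '[{"rx":0,"ry":0,"rz":0,"tx":0,"ty":0,"tz":5,"hand":0},{"rx":0,"ry":0,"rz":0,"tx":0,"ty":0,"tz":10,"hand":0},{"rx":0,"ry":0,"rz":0,"tx":0,"ty":0,"tz":10,"hand":0.5},{"rx":0,"ry":0,"rz":0,"tx":0,"ty":0,"tz":10,"hand":1},{"rx":0,"ry":0,"rz":0,"tx":0,"ty":0,"tz":10,"hand":1},{"rx":0,"ry":0,"rz":0,"tx":0,"ty":0,"tz":10,"hand":1},{"rx":0,"ry":0,"rz":0,"tx":0,"ty":0,"tz":10,"hand":1}]'
python3 - <<'E'
from h import *
rel([])
f=viewer.grab_frame("side"); cv2.imwrite("pics/s6.png",cv2.resize(np.array(f["pixels"])[225:295,270:340],None,fx=8,fy=8,interpolation=2)) 
E
```

```text
clock: 4.9
position: [0.459, 0.1858, 0.0699]
tool_rot: [-3.141, 0.0, 1.621]
force: [-3.9, 0.2, 1.1]
grip_width: 0.0085
at [0.459  0.1858 0.0699] [-179.98    0.     92.86] q [-0.11  0.57 -0.52  2.03  0.46  0.66 -0.89] F [-3.9  0.2  1.1] w 0.0085 t 4.9
```

View pics/s6.png

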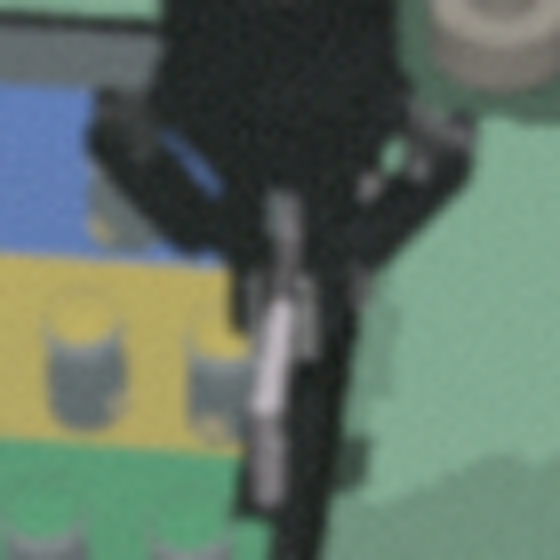

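```bash
python3 -m creep '[{"rx":0,"ry":0,"rz":0,"tx":0,"ty":3,"tz":-8,"hand":1},{"rx":0,"ry":0,"rz":0,"tx":0,"ty":7,"tz":-17,"hand":1},{"rx":0,"ry":0,"rz":0,"tx":0,"ty":11,"tz":-25,"hand":1},{"rx":0,"ry":0,"rz":0,"tx":0,"ty":16,"tz":-33,"hand":1},{"rx":0,"ry":0,"rz":0,"tx":0,"ty":16,"tz":-33,"hand":1}]' 60
python3 - <<'E'
from h import *
rel([])
f=viewer.grab_frame("side"); cv2.imwrite("pics/s7.png",cv2.resize(np.array(f["pixels"])[180:350,200:400],None,fx=3.5,fy=3.5)) 
E
```

```text
clock: 5.45
position: [0.4747, 0.1865, 0.1042]
tool_rot: [-3.14, 0.001, 1.621]
force: [-13.5, 0.4, 7.4]
grip_width: 0.008
at [0.4747 0.1865 0.1042] [-1.7992e+02  3.0000e-02  9.2850e+01] q [-0.07  0.54 -0.56  1.97  0.41  0.75 -0.83] F [-13.5   0.4   7.4] w 0.008 t 5.45
```

View pics/s7.png

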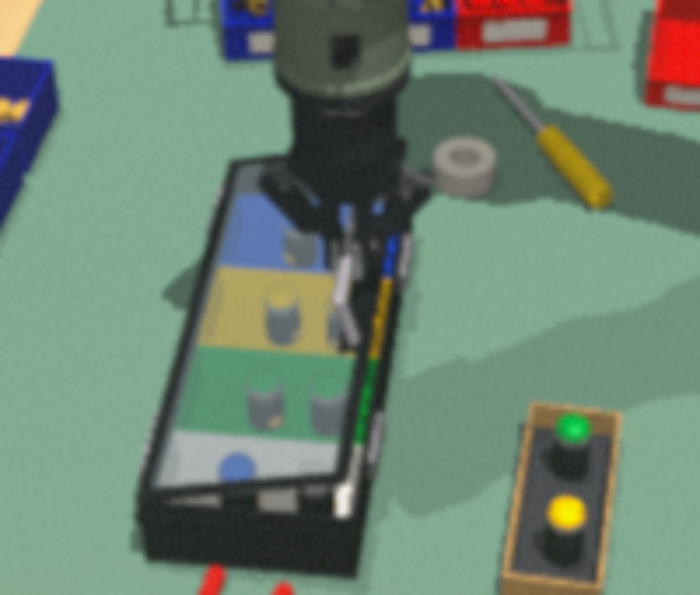

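```bash
python3 -m creep '[{"rx":0,"ry":0,"rz":0,"tx":0,"ty":8,"tz":-15,"hand":1},{"rx":0,"ry":0,"rz":0,"tx":0,"ty":21,"tz":-29,"hand":1},{"rx":0,"ry":0,"rz":0,"tx":0,"ty":35,"tz":-41,"hand":1},{"rx":0,"ry":0,"rz":0,"tx":0,"ty":50,"tz":-51,"hand":1},{"rx":0,"ry":0,"rz":0,"tx":0,"ty":67,"tz":-59,"hand":1},{"rx":0,"ry":0,"rz":0,"tx":0,"ty":67,"tz":-59,"hand":1}]' 60
python3 - <<'E'
from h import *
rel([])
f=viewer.grab_frame("side"); cv2.imwrite("pics/s8.png",cv2.resize(np.array(f["pixels"])[180:350,200:400],None,fx=3.5,fy=3.5)) 
E
```

```text
clock: 6.1
position: [0.5444, 0.1899, 0.1646]
tool_rot: [3.139, -0.001, 1.619]
force: [-8.1, -3.8, 24.2]
grip_width: 0.0078
at [0.5444 0.1899 0.1646] [ 1.7985e+02 -3.0000e-02  9.2780e+01] q [-0.03  0.55 -0.58  1.76  0.36  0.94 -0.71] F [-8.1 -3.8 24.2] w 0.0078 t 6.1
```

View pics/s8.png

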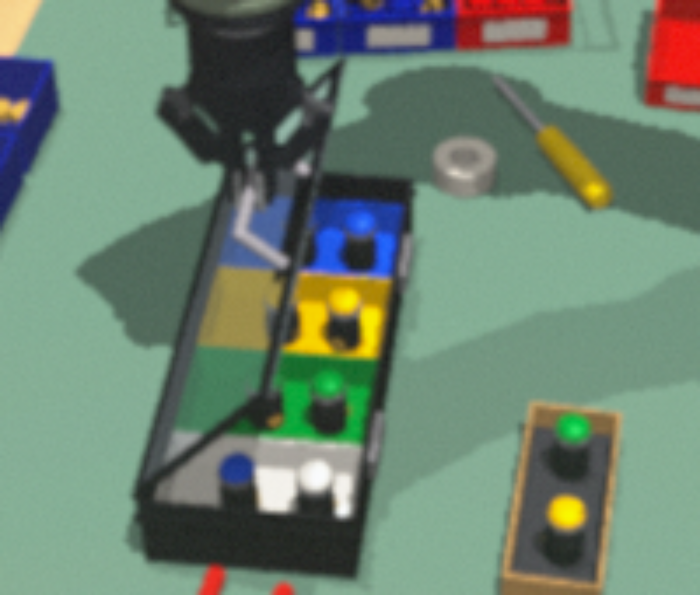

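```bash
python3 -m creep '[{"rx":0,"ry":0,"rz":0,"tx":0,"ty":18,"tz":-10,"hand":1},{"rx":0,"ry":0,"rz":0,"tx":0,"ty":36,"tz":-14,"hand":1},{"rx":0,"ry":0,"rz":0,"tx":0,"ty":54,"tz":-15,"hand":1},{"rx":0,"ry":0,"rz":0,"tx":0,"ty":73,"tz":-15,"hand":1},{"rx":0,"ry":0,"rz":0,"tx":0,"ty":91,"tz":-12,"hand":1},{"rx":0,"ry":0,"rz":0,"tx":0,"ty":107,"tz":-7,"hand":1},{"rx":0,"ry":0,"rz":0,"tx":0,"ty":119,"tz":-2,"hand":1},{"rx":0,"ry":0,"rz":0,"tx":0,"ty":119,"tz":-2,"hand":1}]' 60
python3 - <<'E'
from h import *
rel([])
f=viewer.grab_frame("side"); cv2.imwrite("pics/s9.png",cv2.resize(np.array(f["pixels"])[180:350,200:400],None,fx=3.5,fy=3.5)) 
E
```

```text
clock: 6.95
position: [0.6634, 0.195, 0.1648]
tool_rot: [3.139, -0.0, 1.619]
force: [3.7, -2.3, 5.3]
grip_width: 0.0074
at [0.6634 0.195  0.1648] [ 1.7986e+02 -2.0000e-02  9.2760e+01] q [-0.05  0.72 -0.54  1.43  0.39  1.1  -0.61] F [ 3.7 -2.3  5.3] w 0.0074 t 6.95
```

View pics/s9.png

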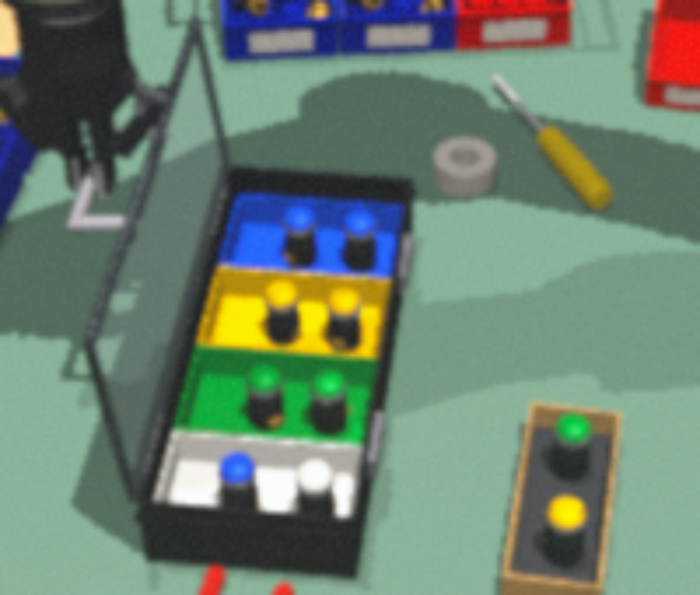

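```bash
python3 -m creep '[{"rx":0,"ry":0,"rz":0,"tx":0,"ty":0,"tz":0,"hand":0.6},{"rx":0,"ry":0,"rz":0,"tx":0,"ty":0,"tz":0,"hand":0.35},{"rx":0,"ry":0,"rz":0,"tx":0,"ty":0,"tz":0,"hand":0.35},{"rx":0,"ry":0,"rz":0,"tx":0,"ty":0,"tz":-30,"hand":0.35},{"rx":0,"ry":0,"rz":0,"tx":0,"ty":0,"tz":-80,"hand":0.35},{"rx":0,"ry":0,"rz":0,"tx":0,"ty":0,"tz":-130,"hand":0.35},{"rx":0,"ry":0,"rz":0,"tx":0,"ty":0,"tz":-150,"hand":0.2},{"rx":0,"ry":0,"rz":0,"tx":0,"ty":0,"tz":-150,"hand":0.2}]'
python3 - <<'E'
from h import *
rel([([.535,.324,.25],Rt(183.1))])
for n in("side","top"):
    f=viewer.grab_frame(n); cv2.imwrite(f"pics/{n}10.png",np.array(f["pixels"])); 
    d={k:(np.array(v) if k=="pixels" else v) for k,v in f.items()}; pickle.dump(d,open(f"{n}10.pkl","wb"))
    for c in ("blue_1_mid","white_1_mid"):
        for r in viewer.outline_of(c,f): 
            m=r["mask"]; ys,xs=np.nonzero(m); print(n,c,round(r["score"],2),r["bbox"],round(xs.mean(),1),round(ys.mean(),1),m.sum())
E
```

```text
clock: 7.8
position: [0.6618, 0.1965, 0.3177]
tool_rot: [3.137, -0.002, 1.621]
force: [-0.2, -0.1, 1.0]
grip_width: 0.0342
at [0.6618 0.1965 0.3177] [ 1.7972e+02 -9.0000e-02  9.2860e+01] q [-0.05  0.6  -0.57  1.24  0.32  1.38 -0.55] F [-0.2 -0.1  1. ] w 0.0342 t 7.8
{'rx': 0.3, 'ry': 0.1, 'rz': -90.2, 'tx': 133.6, 'ty': -120.6, 'tz': 67.4}
side blue_1_mid 0.65 [296.7, 238.7, 305.2, 258.1] 302.0 248.6 147
side white_1_mid 0.71 [256.0, 260.5, 312.3, 284.9] 283.2 267.9 830
side white_1_mid 0.7 [281.7, 309.2, 298.7, 325.1] 289.4 319.1 175
top white_1_mid 0.68 [314.0, 174.2, 333.9, 222.7] 322.3 201.3 487
top white_1_mid 0.54 [220.2, 215.9, 229.2, 230.8] 224.4 222.9 123
```

View pics/side10.png

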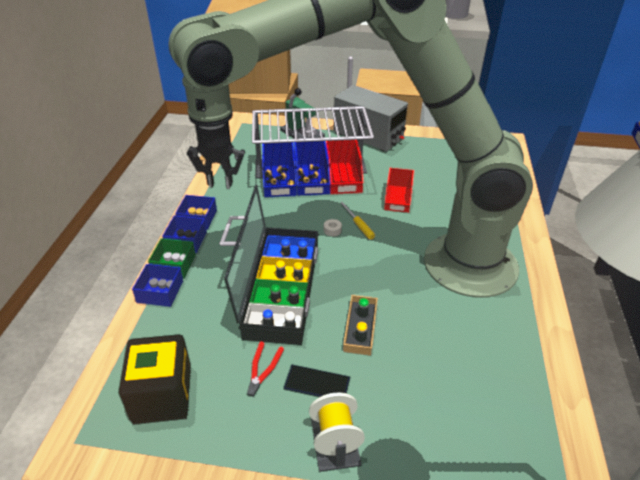

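View pics/top10.png

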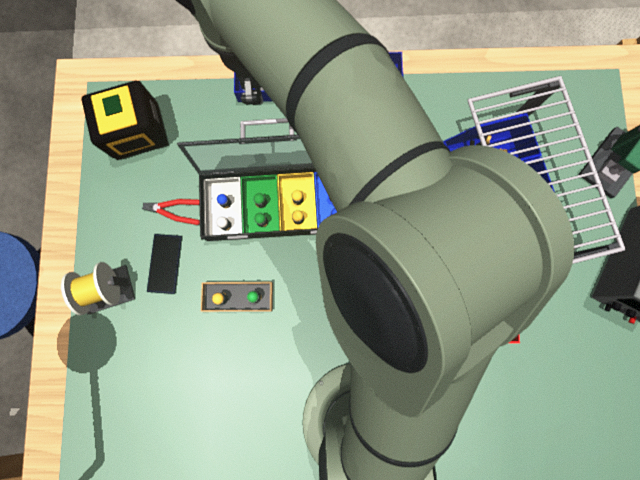

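```bash
python3 - <<'E'
from h import *
t=load("top10.pkl");s=load("side10.pkl")
cs=[]
for f,(x0,y0,x1,y1) in((t,(208,185,238,232)),(s,(255,300,300,340))):
    p=f["pixels"][y0:y1,x0:x1].astype(int); m=(p[...,0]>110)&(p[...,0]-p[...,2]>70)&(p[...,0]-p[...,1]>30)
    n,l,st,c=cv2.connectedComponentsWithStats(m.astype(np.uint8)); i=1+np.argmax(st[1:,4]); print(st[i]+[x0,y0,0,0,0],c[i]+[x0,y0]); cs.append(c[i]+[x0,y0])
X=tri([t,s],cs); print(X, proj(t,X)-cs[0],proj(s,X)-cs[1])
for z in(.045,.052): print(atz(t,cs[0],z),atz(s,cs[1],z))
cv2.imwrite("pics/c5.png",cv2.resize(t["pixels"][180:245,190:290],None,fx=6,fy=6,interpolation=2))
cv2.imwrite("pics/c6.png",cv2.resize(s["pixels"][145:215,180:260],None,fx=7,fy=7,interpolation=2))
for dz in(0,.013,.024,.03,.035): print(dz,[((proj(s,np.array([.6618+dx,.1965+.011,.3177+dz]))+.5-[180,145])*7).round().tolist() for dx in(-.017,.017)])
E
```

```text
[217 194  10  10  82] [221.40243902 198.68292683]
[263 309  10   9  74] [267.28378378 313.2027027 ]
[0.53370755 0.32563701 0.05320235] [-0.00037179 -0.02322045] [0.01344864 0.00406797]
[0.53576057 0.32761408 0.045     ] [0.53582309 0.31863908 0.045     ]
[0.5339587 0.3259251 0.052    ] [0.53404915 0.32460436 0.052     ]
0 [[332.0, 376.0], [237.0, 367.0]]
0.013 [[328.0, 346.0], [232.0, 337.0]]
0.024 [[324.0, 320.0], [228.0, 310.0]]
0.03 [[322.0, 305.0], [226.0, 296.0]]
0.035 [[321.0, 293.0], [224.0, 284.0]]
```

View pics/c5.png

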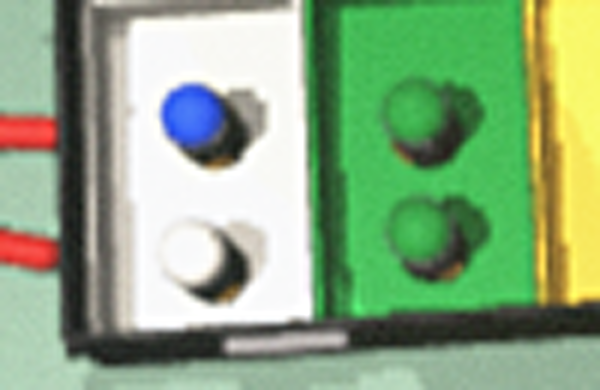

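View pics/c6.png

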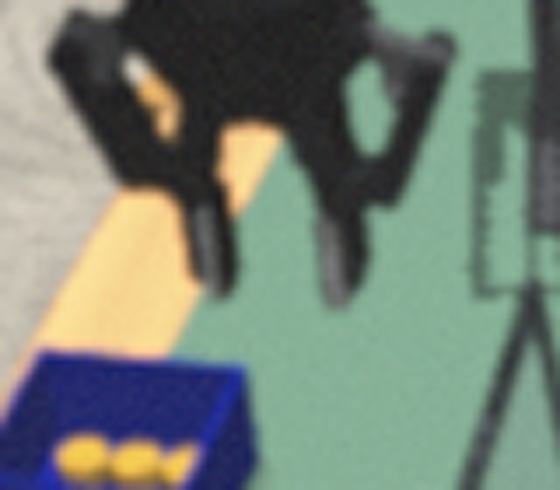

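```bash
python3 -m creep '[{"rx":0,"ry":0,"rz":-8,"tx":12,"ty":-11,"tz":5,"hand":0},{"rx":0,"ry":0,"rz":-16,"tx":25,"ty":-22,"tz":10,"hand":0},{"rx":0,"ry":0,"rz":-24,"tx":37,"ty":-33,"tz":15,"hand":0},{"rx":0,"ry":0,"rz":-32,"tx":50,"ty":-44,"tz":20,"hand":0},{"rx":0,"ry":0,"rz":-40,"tx":62,"ty":-56,"tz":25,"hand":0},{"rx":0,"ry":0,"rz":-48,"tx":74,"ty":-67,"tz":30,"hand":0},{"rx":0,"ry":0,"rz":-56,"tx":86,"ty":-78,"tz":35,"hand":0},{"rx":0,"ry":0,"rz":-64,"tx":98,"ty":-89,"tz":40,"hand":0}]'
python3 - <<'E'
from h import *
rel([([.5335,.3245,.22],Rt(183.1))])
E
```

```text
clock: 8.9
position: [0.5665, 0.2896, 0.2731]
tool_rot: [-3.141, -0.001, 2.743]
force: [0.4, -0.5, 0.6]
grip_width: 0.0428
at [0.5665 0.2896 0.2731] [-1.7997e+02 -4.0000e-02  1.5719e+02] q [-0.04  0.6  -0.85  1.46  0.46  1.29  0.25] F [ 0.4 -0.5  0.6] w 0.0428 t 8.9
{'rx': -0.0, 'ry': -0.0, 'rz': -25.9, 'tx': 44.0, 'ty': 19.4, 'tz': 53.1}
```

```bash
python3 -m creep '[{"rx":0,"ry":0,"rz":-8,"tx":14,"ty":6,"tz":0,"hand":0},{"rx":0,"ry":0,"rz":-16,"tx":28,"ty":12,"tz":10,"hand":0},{"rx":0,"ry":0,"rz":-24,"tx":42,"ty":18,"tz":20,"hand":0},{"rx":0,"ry":0,"rz":-26,"tx":44,"ty":19,"tz":30,"hand":0},{"rx":0,"ry":0,"rz":-26,"tx":44,"ty":19,"tz":30,"hand":0},{"rx":0,"ry":0,"rz":-26,"tx":44,"ty":19,"tz":30,"hand":0}]'
python3 - <<'E'
from h import *
rel([([.5335,.3245,.10],Rt(183.1))])
E
```

```text
clock: 9.5
position: [0.5349, 0.3233, 0.2437]
tool_rot: [-3.141, -0.0, -3.096]
force: [0.5, 0.3, -0.6]
grip_width: 0.0427
at [0.5349 0.3233 0.2437] [-1.7998e+02 -2.0000e-02 -1.7738e+02] q [-0.05  0.64 -0.94  1.53  0.53  1.25  0.55] F [ 0.5  0.3 -0.6] w 0.0427 t 9.5
{'rx': -0.0, 'ry': -0.0, 'rz': -0.5, 'tx': 1.2, 'ty': 1.3, 'tz': 143.7}
```

```bash
python3 -m creep '[{"rx":0,"ry":0,"rz":0,"tx":1,"ty":1,"tz":45,"hand":0},{"rx":0,"ry":0,"rz":0,"tx":1,"ty":1,"tz":90,"hand":0},{"rx":0,"ry":0,"rz":0,"tx":1,"ty":1,"tz":135,"hand":0},{"rx":0,"ry":0,"rz":0,"tx":1,"ty":1,"tz":175,"hand":0},{"rx":0,"ry":0,"rz":0,"tx":1,"ty":1,"tz":175,"hand":0},{"rx":0,"ry":0,"rz":0,"tx":1,"ty":1,"tz":175,"hand":0}]'
python3 - <<'E'
from h import *
rel([([.5335,.3245,-.006],Rt(183.1))])
for n in ("side","top"):
  f=viewer.grab_frame(n); y,x=(240,210) if n=="side" else (150,170)
  cv2.imwrite(f"pics/{n}11.png",cv2.resize(np.array(f["pixels"])[y:y+100,x:x+120],None,fx=6,fy=6,interpolation=2)) 
E
```

```text
clock: 10.1
position: [0.5338, 0.3252, 0.0701]
tool_rot: [3.141, 0.0, -3.094]
force: [1.3, -0.1, 1.0]
grip_width: 0.0427
at [0.5338 0.3252 0.0701] [ 1.7998e+02  1.0000e-02 -1.7725e+02] q [-0.12  0.82 -0.83  1.68  0.71  0.97  0.41] F [ 1.3 -0.1  1. ] w 0.0427 t 10.1
{'rx': 0.0, 'ry': 0.0, 'rz': -0.3, 'tx': 0.3, 'ty': -0.7, 'tz': 76.1}
```

View pics/side11.png

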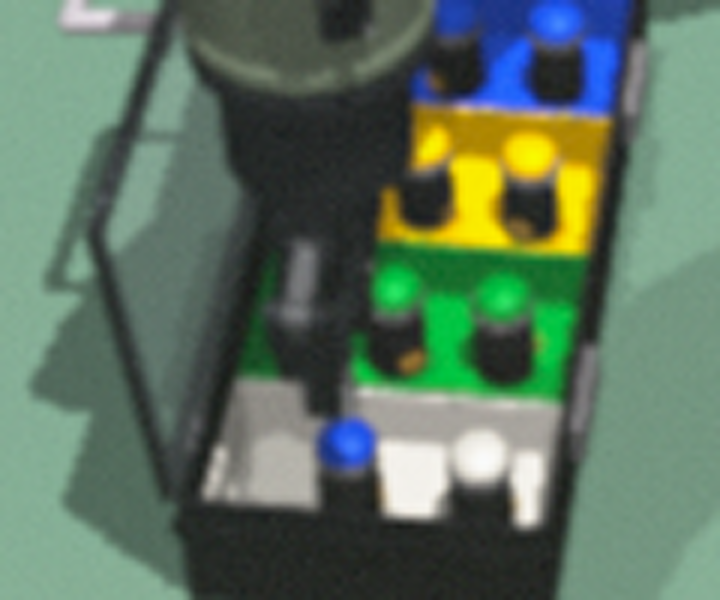

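View pics/top11.png

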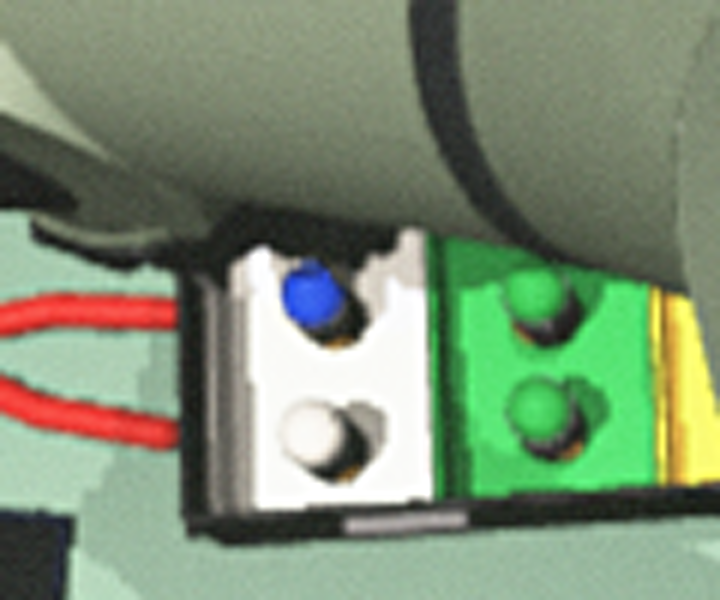

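```bash
python3 - <<'E'
from h import *
s=load("s3.pkl");t=load("top10.pkl")
for dy in(.021,.036):
  for dz in (0,.028):
    print(dy,dz,[((proj(s,np.array([.5338+dx,.3252+dy,.0701+dz]))+.5-[210,240])*6).round().tolist() for dx in(-.011,0,.011)])
print(((proj(s,[.5335,.3245,.052])+.5-[210,240])*6).round())
print(((proj(t,[.5338,.3252,.098])+.5-[170,150])*6).round())
E
```

```text
0.021 0 [[359.0, 455.0], [333.0, 452.0], [307.0, 449.0]]
0.021 0.028 [[355.0, 410.0], [329.0, 407.0], [303.0, 404.0]]
0.036 0 [[351.0, 482.0], [325.0, 479.0], [299.0, 476.0]]
0.036 0.028 [[347.0, 437.0], [321.0, 434.0], [294.0, 431.0]]
[348. 442.]
[286. 266.]
```

```bash
python3 -m creep '[{"rx":0,"ry":0,"rz":0,"tx":0,"ty":-1,"tz":20,"hand":0},{"rx":0,"ry":0,"rz":0,"tx":0,"ty":-1,"tz":40,"hand":0},{"rx":0,"ry":0,"rz":0,"tx":0,"ty":-1,"tz":55,"hand":0},{"rx":0,"ry":0,"rz":0,"tx":0,"ty":-1,"tz":65,"hand":0},{"rx":0,"ry":0,"rz":0,"tx":0,"ty":-1,"tz":65,"hand":0}]'
python3 - <<'E'
from h import *
rel([([.5335,.3245,-.006],Rt(183.1))])
for n in ("side",):
  f=viewer.grab_frame(n); y,x=(240,210)
  cv2.imwrite(f"pics/{n}12.png",cv2.resize(np.array(f["pixels"])[y:y+100,x:x+120],None,fx=6,fy=6,interpolation=2)) 
E
```

```text
clock: 10.7
position: [0.5327, 0.3238, 0.0027]
tool_rot: [-3.141, -0.001, -3.092]
force: [0.8, -0.2, 0.6]
grip_width: 0.0427
at [0.5327 0.3238 0.0027] [-1.7996e+02 -8.0000e-02 -1.7714e+02] q [-0.15  0.91 -0.76  1.7   0.79  0.87  0.36] F [ 0.8 -0.2  0.6] w 0.0427 t 10.7
{'rx': -0.0, 'ry': -0.1, 'rz': -0.2, 'tx': -0.9, 'ty': 0.7, 'tz': 8.7}
```

View pics/side12.png

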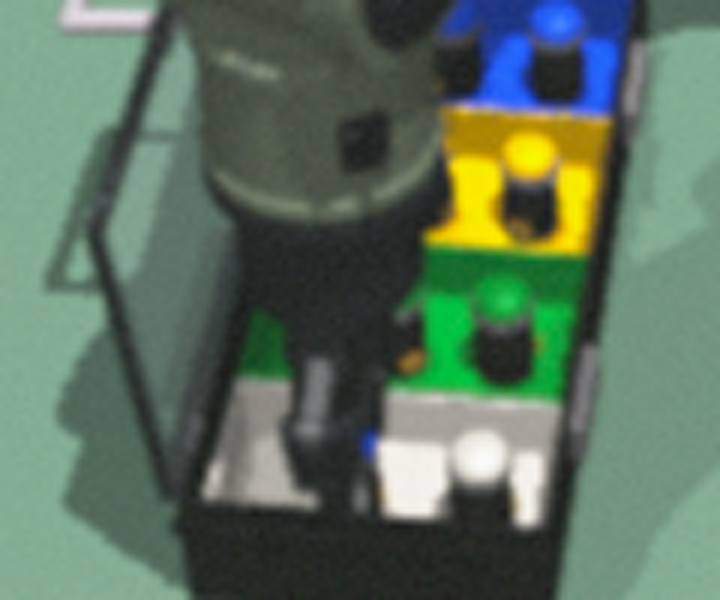

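```bash
python3 -m creep '[{"rx":0,"ry":0,"rz":0,"tx":-1,"ty":1,"tz":4,"hand":0},{"rx":0,"ry":0,"rz":0,"tx":-1,"ty":1,"tz":8,"hand":0},{"rx":0,"ry":0,"rz":0,"tx":-1,"ty":1,"tz":8,"hand":0.2},{"rx":0,"ry":0,"rz":0,"tx":-1,"ty":1,"tz":8,"hand":0.4},{"rx":0,"ry":0,"rz":0,"tx":-1,"ty":1,"tz":8,"hand":0.7},{"rx":0,"ry":0,"rz":0,"tx":-1,"ty":1,"tz":8,"hand":0.7},{"rx":0,"ry":0,"rz":0,"tx":-1,"ty":1,"tz":8,"hand":0.7}]' 35
python3 - <<'E'
from h import *
rel([])
E
```

```text
clock: 11.45
position: [0.5342, 0.325, -0.004]
tool_rot: [3.142, 0.0, -3.092]
force: [-0.0, -0.6, 1.1]
grip_width: 0.0276
at [ 0.5342  0.325  -0.004 ] [ 1.8000e+02  1.0000e-02 -1.7714e+02] q [-0.16  0.92 -0.76  1.7   0.8   0.86  0.35] F [-0.  -0.6  1.1] w 0.0276 t 11.45
```

Gripped (27.6 mm against a 29 mm lamp). Lift straight up.

```bash
python3 -m creep '[{"rx":0,"ry":0,"rz":0,"tx":0,"ty":0,"tz":-15,"hand":0.8},{"rx":0,"ry":0,"rz":0,"tx":0,"ty":0,"tz":-40,"hand":0.8},{"rx":0,"ry":0,"rz":0,"tx":0,"ty":0,"tz":-80,"hand":0.8},{"rx":0,"ry":0,"rz":0,"tx":0,"ty":0,"tz":-120,"hand":0.8},{"rx":0,"ry":0,"rz":0,"tx":0,"ty":0,"tz":-165,"hand":0.8},{"rx":0,"ry":0,"rz":0,"tx":0,"ty":0,"tz":-210,"hand":0.8},{"rx":0,"ry":0,"rz":0,"tx":0,"ty":0,"tz":-210,"hand":0.8}]'
python3 - <<'E'
from h import *
rel([([.45,.0,.25],Rt(150)),([.45,.0,.25],Rt(103.6,-20))])
f=viewer.grab_frame("side"); cv2.imwrite("pics/s13.png",np.array(f["pixels"]))
E
```

```text
clock: 12.15
position: [0.5354, 0.327, 0.2129]
tool_rot: [3.137, 0.007, -3.091]
force: [-0.1, 0.7, -2.1]
grip_width: 0.0278
at [0.5354 0.327  0.2129] [ 179.75    0.39 -177.13] q [-0.06  0.67 -0.93  1.56  0.56  1.19  0.52] F [-0.1  0.7 -2.1] w 0.0278 t 12.15
{'rx': 0.4, 'ry': 0.3, 'rz': 32.9, 'tx': 101.4, 'ty': -322.2, 'tz': -39.2}
{'rx': 14.3, 'ry': -16.5, 'rz': 78.3, 'tx': 101.4, 'ty': -322.2, 'tz': -39.2}
```

View pics/s13.png

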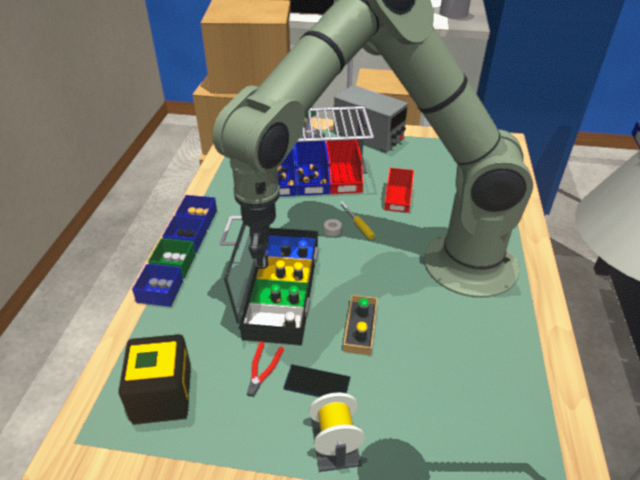

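```bash
python3 - <<'E'
from h import *
C=np.array([.4204,-.3823]);f=np.array([.236,-.972]);l=np.array([.972,.236])
t=load("top0.pkl");s=load("side0.pkl")
def w(x,y,z): return np.r_[C+f*x+l*y,z]
for n,F,(x0,y0,x1,y1) in(("t",t,(430,70,630,280)),("s",s,(230,95,430,220))):
    im=cv2.resize(F["pixels"][y0:y1,x0:x1],None,fx=3,fy=3,interpolation=2)
    for sy in(-1,1):
        pts=[w(-.095,sy*.055,0),w(-.095,sy*.055,.045),w(-.03,sy*.055,.1),w(.095,sy*.055,.1),w(.095,-sy*.055,.1)]
        pp=np.array([((proj(F,p)+.5-[x0,y0])*3) for p in pts]).round().astype(int); cv2.polylines(im,[pp],False,(0,255,0),1)
    for a,b in((w(-.095,-.055,.045),w(-.095,.055,.045)),):
        cv2.line(im,*[tuple(int(v) for v in (proj(F,p)+.5-[x0,y0])*3) for p in(a,b)],(0,255,255),1)
    cv2.imwrite(f"pics/ov_{n}.png",im)
E
python3 -m creep '[{"rx":0,"ry":0,"rz":4,"tx":12,"ty":-40,"tz":-30,"hand":0.8},{"rx":0,"ry":0,"rz":8,"tx":24,"ty":-80,"tz":-50,"hand":0.8},{"rx":0,"ry":0,"rz":12,"tx":36,"ty":-120,"tz":-60,"hand":0.8},{"rx":0,"ry":0,"rz":16,"tx":48,"ty":-160,"tz":-70,"hand":0.8},{"rx":0,"ry":0,"rz":20,"tx":58,"ty":-195,"tz":-70,"hand":0.8},{"rx":0,"ry":0,"rz":24,"tx":68,"ty":-230,"tz":-70,"hand":0.8},{"rx":0,"ry":0,"rz":28,"tx":78,"ty":-265,"tz":-70,"hand":0.8},{"rx":0,"ry":0,"rz":33,"tx":88,"ty":-300,"tz":-70,"hand":0.8}]'
python3 - <<'E'
from h import *
C=np.array([.4204,-.3823]);f=np.array([.236,-.972])
rel([(np.r_[C+f*(-.19),.28],Rt(103.6,-20))])
E
```

```text
clock: 13.0
position: [0.4601, 0.0196, 0.2757]
tool_rot: [-3.141, -0.001, 2.613]
force: [0.3, 0.1, -0.5]
grip_width: 0.0277
at [0.4601 0.0196 0.2757] [-1.7997e+02 -3.0000e-02  1.4969e+02] q [ 0.59  0.28 -0.92  1.89  0.25  1.09  0.62] F [ 0.3  0.1 -0.5] w 0.0277 t 13.0
{'rx': 8.0, 'ry': -18.9, 'rz': 45.6, 'tx': -36.6, 'ty': -230.2, 'tz': -4.2}
```

View pics/ov_t.png

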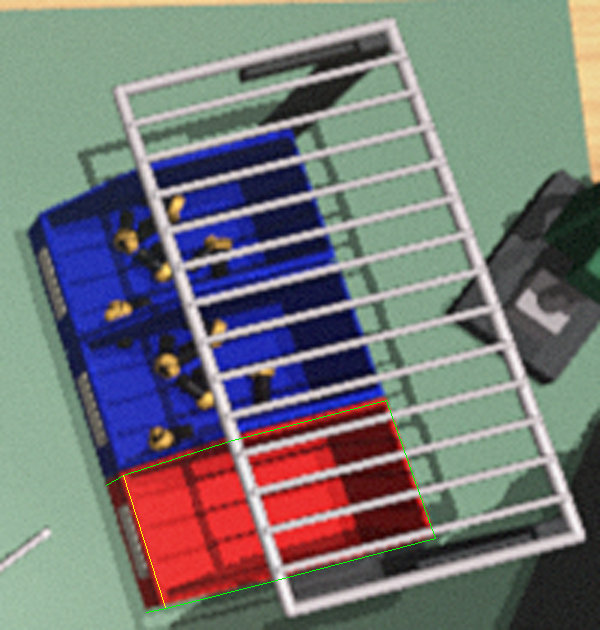

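View pics/ov_s.png

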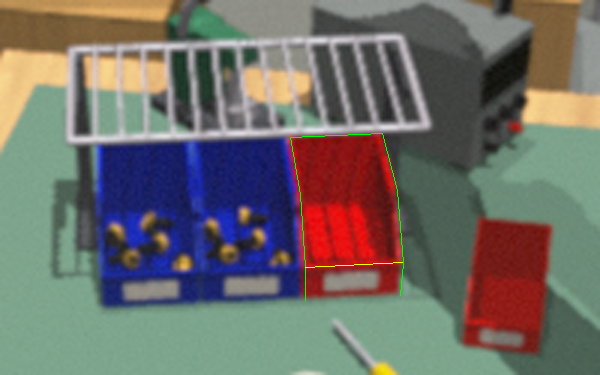

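```bash
python3 -m creep '[{"rx":1,"ry":-3,"rz":7,"tx":-5,"ty":-35,"tz":0,"hand":0.8},{"rx":2,"ry":-6,"rz":14,"tx":-10,"ty":-70,"tz":0,"hand":0.8},{"rx":4,"ry":-9,"rz":22,"tx":-18,"ty":-105,"tz":-2,"hand":0.8},{"rx":5,"ry":-12,"rz":29,"tx":-24,"ty":-140,"tz":-3,"hand":0.8},{"rx":6,"ry":-15,"rz":36,"tx":-30,"ty":-175,"tz":-4,"hand":0.8},{"rx":8,"ry":-18,"rz":43,"tx":-36,"ty":-210,"tz":-4,"hand":0.8},{"rx":8,"ry":-19,"rz":46,"tx":-37,"ty":-225,"tz":-4,"hand":0.8},{"rx":8,"ry":-19,"rz":46,"tx":-37,"ty":-225,"tz":-4,"hand":0.8}]'
python3 - <<'E'
from h import *
C=np.array([.4195,-.3784]);f=np.array([.236,-.972])
z=np.r_[f*np.sin(np.radians(40)),-np.cos(np.radians(40))]
P0=np.r_[C+f*(-.012),.022]
rel([(P0-d*z,Rt(103.6,-40)) for d in(.2,.15,.1,0)])
f=viewer.grab_frame("side"); cv2.imwrite("pics/s14.png",np.array(f["pixels"]))
E
```

```text
clock: 13.8
position: [0.3788, -0.193, 0.2796]
tool_rot: [3.14, 0.35, 1.801]
force: [-0.5, 0.6, -0.1]
grip_width: 0.0281
at [ 0.3788 -0.193   0.2796] [179.92  20.08 103.2 ] q [ 0.73  0.05 -0.69  2.14  0.47  0.92 -0.01] F [-0.5  0.6 -0.1] w 0.0281 t 13.8
{'rx': -0.1, 'ry': -19.9, 'rz': -0.4, 'tx': -10.3, 'ty': -4.0, 'tz': 114.9}
{'rx': -0.1, 'ry': -19.9, 'rz': -0.4, 'tx': -27.4, 'ty': -3.8, 'tz': 161.9}
{'rx': -0.1, 'ry': -19.9, 'rz': -0.4, 'tx': -44.4, 'ty': -3.6, 'tz': 208.9}
{'rx': -0.1, 'ry': -19.9, 'rz': -0.4, 'tx': -78.5, 'ty': -3.2, 'tz': 303.0}
```

View pics/s14.png

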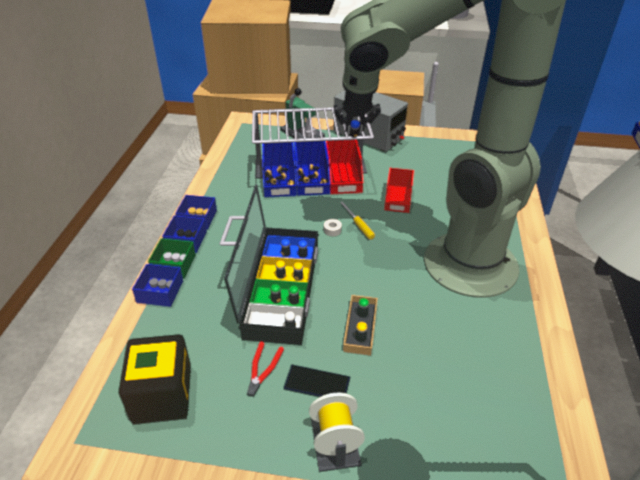

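```bash
python3 -m creep '[{"rx":0,"ry":-6,"rz":0,"tx":-2,"ty":-1,"tz":20,"hand":0.8},{"rx":0,"ry":-12,"rz":0,"tx":-5,"ty":-2,"tz":45,"hand":0.8},{"rx":0,"ry":-18,"rz":0,"tx":-8,"ty":-3,"tz":75,"hand":0.8},{"rx":0,"ry":-20,"rz":0,"tx":-10,"ty":-4,"tz":105,"hand":0.8},{"rx":0,"ry":-20,"rz":0,"tx":-10,"ty":-4,"tz":114,"hand":0.8},{"rx":0,"ry":-20,"rz":0,"tx":-10,"ty":-4,"tz":114,"hand":0.8}]'
python3 - <<'E'
from h import *
C=np.array([.4195,-.3784]);f=np.array([.236,-.972])
z=np.r_[f*np.sin(np.radians(40)),-np.cos(np.radians(40))]
P0=np.r_[C+f*(-.012),.022]
rel([(P0-d*z,Rt(103.6,-40)) for d in(.1,0)])
f=viewer.grab_frame("side"); cv2.imwrite("pics/s15.png",cv2.resize(np.array(f["pixels"])[0:220,230:470],None,fx=2.7,fy=2.7))
f=viewer.grab_frame("top"); cv2.imwrite("pics/t15.png",np.array(f["pixels"]))
E
```

```text
clock: 14.45
position: [0.3872, -0.239, 0.1735]
tool_rot: [-3.138, 0.696, 1.81]
force: [-1.1, 0.0, -0.0]
grip_width: 0.0276
at [ 0.3872 -0.239   0.1735] [-179.8    39.88  103.7 ] q [ 0.46  0.35 -0.68  2.39  1.26  0.98 -0.98] F [-1.1  0.  -0. ] w 0.0276 t 14.45
{'rx': -0.1, 'ry': -0.1, 'rz': 0.1, 'tx': -3.2, 'ty': -1.2, 'tz': 100.3}
{'rx': -0.1, 'ry': -0.1, 'rz': 0.1, 'tx': -3.5, 'ty': -0.9, 'tz': 200.3}
```

View pics/s15.png

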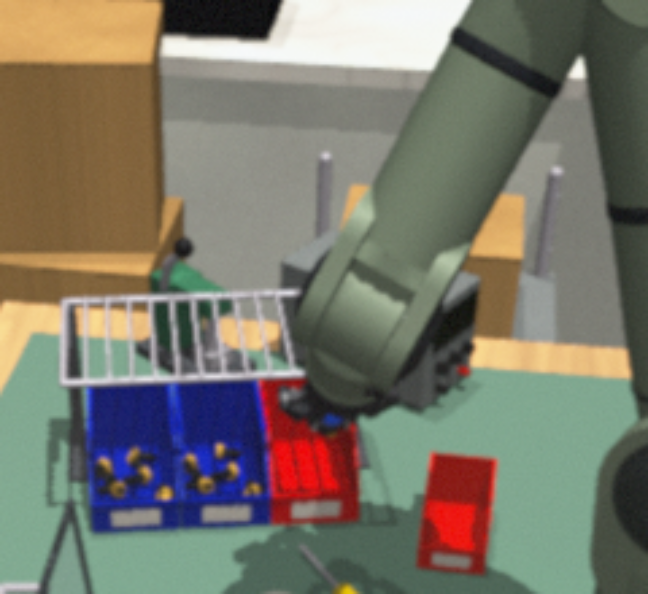

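View pics/t15.png

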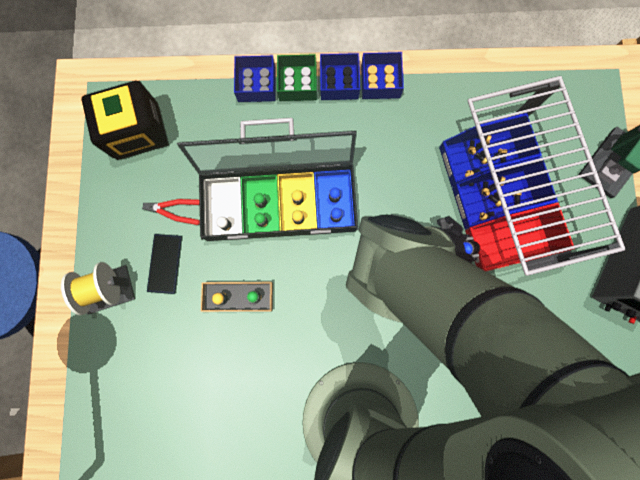

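```bash
python3 -m creep '[{"rx":0,"ry":0,"rz":0,"tx":-3,"ty":-1,"tz":30,"hand":0.8},{"rx":0,"ry":0,"rz":0,"tx":-3,"ty":-1,"tz":60,"hand":0.8},{"rx":0,"ry":0,"rz":0,"tx":-3,"ty":-1,"tz":90,"hand":0.8},{"rx":0,"ry":0,"rz":0,"tx":-3,"ty":-1,"tz":115,"hand":0.8},{"rx":0,"ry":0,"rz":0,"tx":-3,"ty":-1,"tz":135,"hand":0.8},{"rx":0,"ry":0,"rz":0,"tx":-3,"ty":-1,"tz":135,"hand":0.8}]'
python3 - <<'E'
from h import *
C=np.array([.4195,-.3784]);f=np.array([.236,-.972])
z=np.r_[f*np.sin(np.radians(40)),-np.cos(np.radians(40))]
P0=np.r_[C+f*(-.012),.022]
rel([(P0,Rt(103.6,-40))])
f=viewer.grab_frame("side"); cv2.imwrite("pics/s16.png",cv2.resize(np.array(f["pixels"])[90:220,230:430],None,fx=4,fy=4))
f=viewer.grab_frame("top"); cv2.imwrite("pics/t16.png",cv2.resize(np.array(f["pixels"])[70:290,400:640],None,fx=2.7,fy=2.7))
E
```

```text
clock: 15.15
position: [0.4076, -0.3287, 0.075]
tool_rot: [3.139, 0.699, 1.8]
force: [0.1, -0.1, 0.2]
grip_width: 0.0279
at [ 0.4076 -0.3287  0.075 ] [179.87  40.07 103.13] q [ 0.56  0.63 -0.53  2.36  1.69  0.95 -1.19] F [ 0.1 -0.1  0.2] w 0.0279 t 15.15
{'rx': -0.2, 'ry': 0.1, 'rz': -0.4, 'tx': 4.2, 'ty': 0.0, 'tz': 65.7}
```

View pics/s16.png

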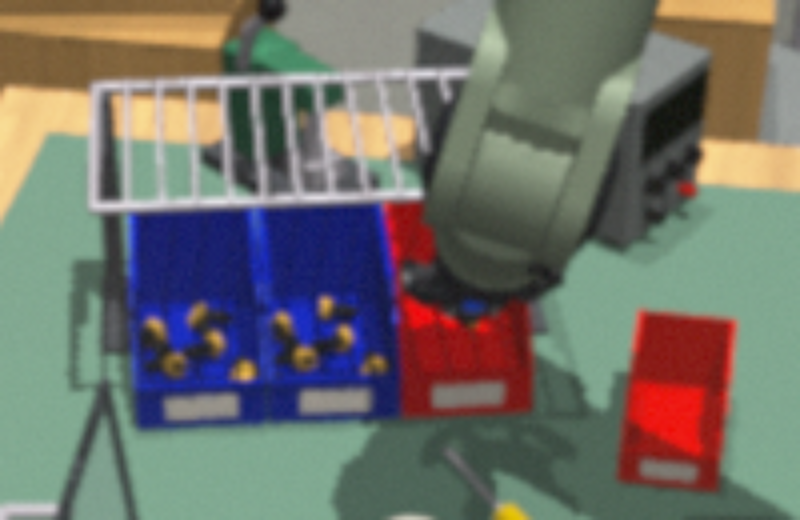

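View pics/t16.png

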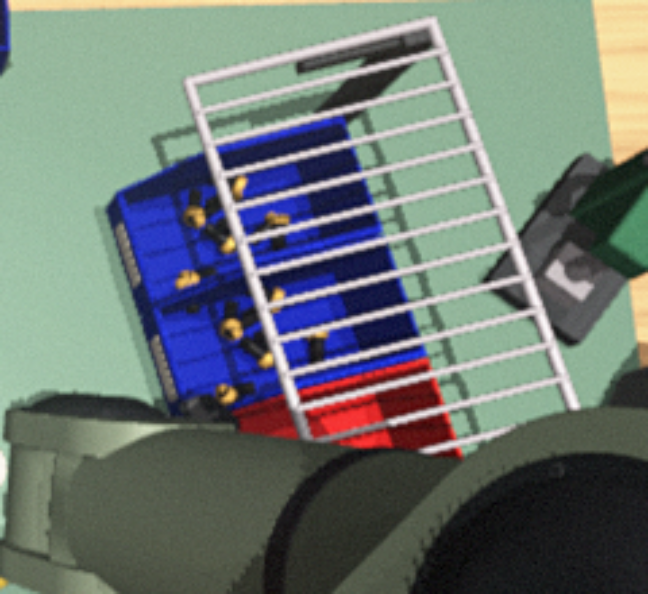

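```bash
python3 - <<'E'
from h import *
C=np.array([.4195,-.3784]);f=np.array([.236,-.972])
z=np.r_[f*np.sin(np.radians(40)),-np.cos(np.radians(40))]
P0=np.r_[C+f*(-.004),.022]
rel([(P0-.02*z,Rt(103.6,-40))])
E
```

```text
at [ 0.4081 -0.3272  0.0762] [179.76  40.09 103.18] q [ 0.56  0.63 -0.54  2.36  1.69  0.95 -1.19] F [ 0.1  0.  -0.2] w 0.0276 t 15.25
{'rx': -0.0, 'ry': 0.1, 'rz': -0.3, 'tx': -2.1, 'ty': -0.9, 'tz': 52.7}
```

```bash
python3 -m creep '[{"rx":0,"ry":0,"rz":0,"tx":-1,"ty":-1,"tz":20,"hand":0.8},{"rx":0,"ry":0,"rz":0,"tx":-2,"ty":-1,"tz":38,"hand":0.8},{"rx":0,"ry":0,"rz":0,"tx":-2,"ty":-1,"tz":50,"hand":0.8},{"rx":0,"ry":0,"rz":0,"tx":-2,"ty":-1,"tz":50,"hand":0.8},{"rx":0,"ry":0,"rz":0,"tx":-2,"ty":-1,"tz":50,"hand":0.8}]'
python3 - <<'E'
from h import *
rel([])
f=viewer.grab_frame("side"); cv2.imwrite("pics/s17.png",cv2.resize(np.array(f["pixels"])[90:220,230:430],None,fx=4,fy=4))
E
```

```text
clock: 15.75
position: [0.4152, -0.3596, 0.0392]
tool_rot: [3.137, 0.7, 1.802]
force: [-0.3, -0.1, -0.5]
grip_width: 0.0276
at [ 0.4152 -0.3596  0.0392] [179.75  40.09 103.25] q [ 0.61  0.73 -0.49  2.32  1.82  0.95 -1.23] F [-0.3 -0.1 -0.5] w 0.0276 t 15.75
```

View pics/s17.png

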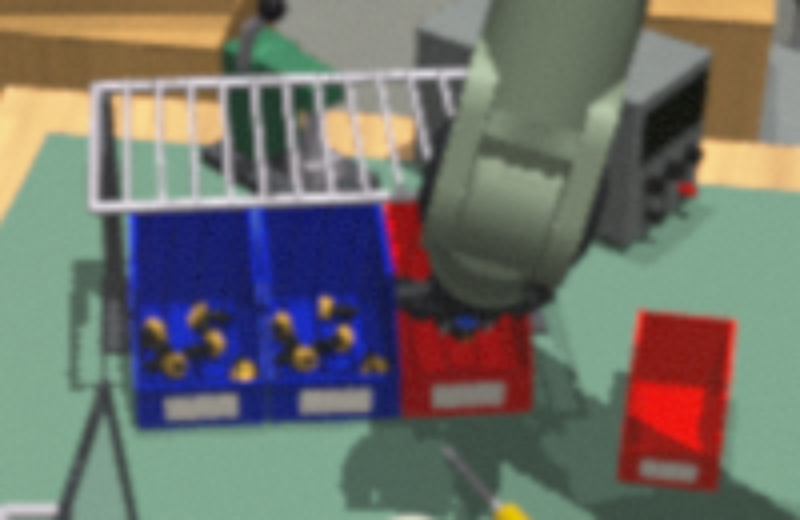

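```bash
python3 -m creep '[{"rx":0,"ry":0,"rz":0,"tx":0,"ty":0,"tz":0,"hand":0.2},{"rx":0,"ry":0,"rz":0,"tx":0,"ty":0,"tz":0,"hand":0.1},{"rx":0,"ry":0,"rz":0,"tx":0,"ty":0,"tz":0,"hand":0.1},{"rx":0,"ry":0,"rz":0,"tx":0,"ty":0,"tz":0,"hand":0.1},{"rx":0,"ry":0,"rz":0,"tx":0,"ty":0,"tz":-25,"hand":0.1},{"rx":0,"ry":0,"rz":0,"tx":0,"ty":0,"tz":-60,"hand":0.1},{"rx":0,"ry":0,"rz":0,"tx":0,"ty":0,"tz":-100,"hand":0.1},{"rx":0,"ry":0,"rz":0,"tx":0,"ty":0,"tz":-140,"hand":0.1}]'
python3 - <<'E'
from h import *
rel([([.379,-.2,.28],Rt(103.6,-20)),([.46,.1,.30],Rt(93))])
f=viewer.grab_frame("side"); cv2.imwrite("pics/s18.png",cv2.resize(np.array(f["pixels"])[90:220,230:430],None,fx=4,fy=4))
f=viewer.grab_frame("top"); cv2.imwrite("pics/t18.png",cv2.resize(np.array(f["pixels"])[70:290,400:640],None,fx=2.7,fy=2.7))
E
```

```text
clock: 16.6
position: [0.3929, -0.2714, 0.1457]
tool_rot: [3.139, 0.698, 1.803]
force: [0.6, -0.2, 1.2]
grip_width: 0.0384
at [ 0.3929 -0.2714  0.1457] [179.87  40.02 103.32] q [ 0.49  0.43 -0.62  2.39  1.41  0.95 -1.05] F [ 0.6 -0.2  1.2] w 0.0384 t 16.6
{'rx': -0.0, 'ry': 20.0, 'rz': -0.2, 'tx': -30.7, 'ty': 3.2, 'tz': -149.6}
{'rx': 3.7, 'ry': 39.9, 'rz': 9.9, 'tx': 165.7, 'ty': 151.6, 'tz': -340.2}
```

View pics/s18.png

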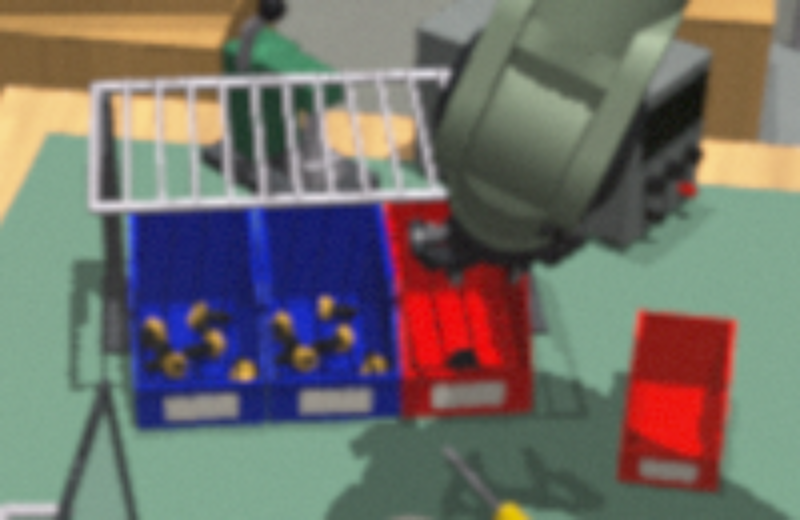

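View pics/t18.png

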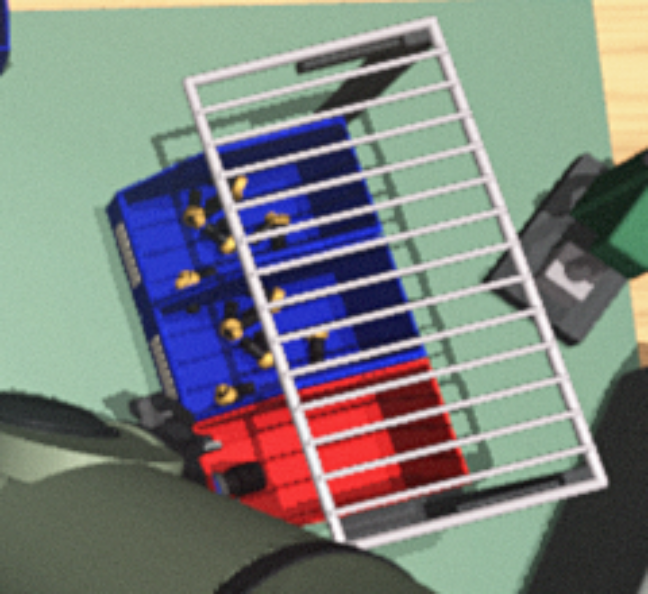

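```bash
python3 -m creep '[{"rx":0,"ry":3,"rz":0,"tx":-3,"ty":0,"tz":-40,"hand":0.1},{"rx":0,"ry":10,"rz":0,"tx":-10,"ty":1,"tz":-80,"hand":0.1},{"rx":0,"ry":17,"rz":0,"tx":-20,"ty":2,"tz":-115,"hand":0.1},{"rx":0,"ry":20,"rz":0,"tx":-25,"ty":3,"tz":-145,"hand":0.1},{"rx":1,"ry":25,"rz":3,"tx":10,"ty":30,"tz":-185,"hand":0.1},{"rx":2,"ry":31,"rz":6,"tx":45,"ty":60,"tz":-220,"hand":0.1},{"rx":3,"ry":37,"rz":8,"tx":80,"ty":85,"tz":-255,"hand":0.1},{"rx":4,"ry":40,"rz":10,"tx":110,"ty":110,"tz":-285,"hand":0.1}]'
python3 - <<'E'
from h import *
rel([([.662,.196,.32],Rt(92.8)),([.55,.1,.34],Rt(92.8))])
E
```

```text
clock: 17.5
position: [0.4228, -0.0442, 0.2857]
tool_rot: [-3.137, -0.005, 1.614]
force: [-0.0, -0.6, -0.4]
grip_width: 0.0382
at [ 0.4228 -0.0442  0.2857] [-179.76   -0.28   92.47] q [ 0.69  0.17 -0.81  1.95  0.13  1.08 -0.13] F [-0.  -0.6 -0.4] w 0.0382 t 17.5
{'rx': -0.2, 'ry': -0.3, 'rz': -0.3, 'tx': 229.8, 'ty': 249.2, 'tz': -34.2}
{'rx': -0.2, 'ry': -0.3, 'rz': -0.3, 'tx': 138.8, 'ty': 133.1, 'tz': -54.2}
```

```bash
python3 -m creep '[{"rx":0,"ry":0,"rz":0,"tx":30,"ty":30,"tz":-15,"hand":0.1},{"rx":0,"ry":0,"rz":0,"tx":60,"ty":62,"tz":-25,"hand":0.1},{"rx":0,"ry":0,"rz":0,"tx":90,"ty":95,"tz":-34,"hand":0.1},{"rx":0,"ry":0,"rz":0,"tx":120,"ty":128,"tz":-34,"hand":0.2},{"rx":0,"ry":0,"rz":0,"tx":150,"ty":160,"tz":-34,"hand":0.3},{"rx":0,"ry":0,"rz":0,"tx":180,"ty":193,"tz":-34,"hand":0.35},{"rx":0,"ry":0,"rz":0,"tx":210,"ty":226,"tz":-34,"hand":0.35},{"rx":0,"ry":0,"rz":0,"tx":222,"ty":242,"tz":-34,"hand":0.35}]'
python3 -m creep '[{"rx":0,"ry":0,"rz":0,"tx":0,"ty":0,"tz":0,"hand":0.35},{"rx":0,"ry":0,"rz":0,"tx":0,"ty":0,"tz":0,"hand":0.35}]'
python3 - <<'E'
from h import *
rel([([.6634,.195,.1648],Rt(92.8))])
f=viewer.grab_frame("side"); cv2.imwrite("pics/s19.png",cv2.resize(np.array(f["pixels"])[120:350,160:400],None,fx=2.5,fy=2.5))
E
```

```text
clock: 18.3
position: [0.6542, 0.1924, 0.3162]
tool_rot: [-3.136, -0.001, 1.621]
force: [-0.9, 0.1, -0.0]
grip_width: 0.0279
clock: 18.5
position: [0.6528, 0.1895, 0.3172]
tool_rot: [-3.137, 0.0, 1.62]
force: [0.0, 0.5, 0.4]
grip_width: 0.0275
at [0.6528 0.1895 0.3172] [-179.71    0.     92.83] q [ 0.06  0.63 -0.77  1.26  0.43  1.42 -0.62] F [0.  0.5 0.4] w 0.0275 t 18.5
{'rx': -0.3, 'ry': 0.0, 'rz': 0.0, 'tx': 5.0, 'ty': 11.6, 'tz': 152.3}
```

View pics/s19.png

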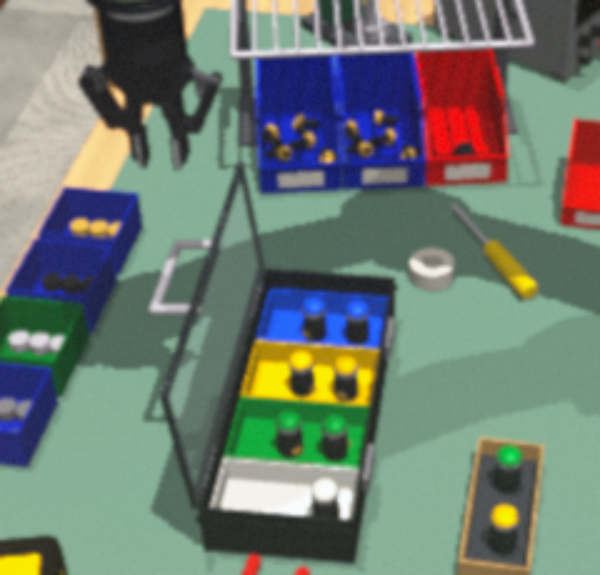

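```bash
python3 -m creep '[{"rx":0,"ry":0,"rz":0,"tx":5,"ty":11,"tz":30,"hand":0.3},{"rx":0,"ry":0,"rz":0,"tx":5,"ty":11,"tz":75,"hand":0.3},{"rx":0,"ry":0,"rz":0,"tx":5,"ty":11,"tz":110,"hand":0.3},{"rx":0,"ry":0,"rz":0,"tx":5,"ty":11,"tz":110,"hand":0.3},{"rx":0,"ry":0,"rz":0,"tx":5,"ty":11,"tz":110,"hand":0.3}]' 60
python3 - <<'E'
from h import *
rel([([.6634,.195,.1648],Rt(92.8))])
f=viewer.grab_frame("side"); cv2.imwrite("pics/s20.png",cv2.resize(np.array(f["pixels"])[160:290,180:300],None,fx=5,fy=5))
E
```

```text
clock: 19.05
position: [0.6635, 0.1948, 0.2098]
tool_rot: [-3.139, -0.001, 1.619]
force: [0.1, -0.6, 2.8]
grip_width: 0.0299
at [0.6635 0.1948 0.2098] [-1.7984e+02 -4.0000e-02  9.2790e+01] q [ 0.05  0.72 -0.74  1.37  0.49  1.24 -0.68] F [ 0.1 -0.6  2.8] w 0.0299 t 19.05
{'rx': -0.2, 'ry': -0.0, 'rz': -0.0, 'tx': 0.1, 'ty': 0.0, 'tz': 45.0}
```

View pics/s20.png

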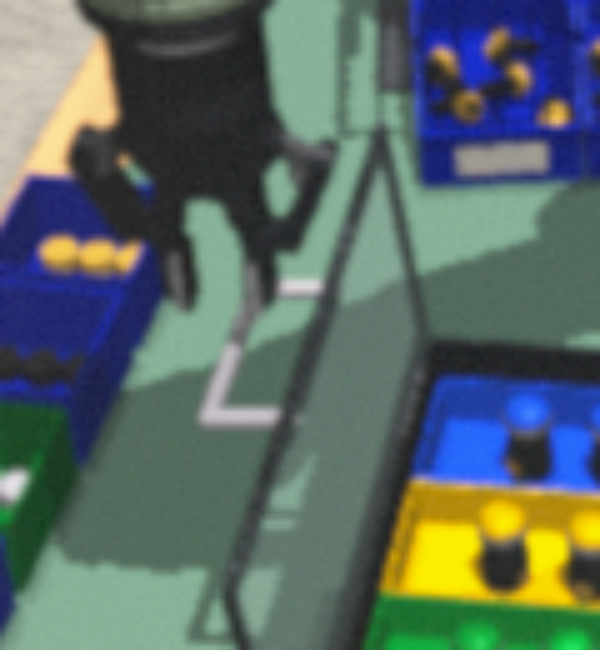

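```bash
python3 -m creep '[{"rx":0,"ry":0,"rz":0,"tx":0,"ty":0,"tz":15,"hand":0.3},{"rx":0,"ry":0,"rz":0,"tx":0,"ty":0,"tz":30,"hand":0.3},{"rx":0,"ry":0,"rz":0,"tx":0,"ty":0,"tz":45,"hand":0.3},{"rx":0,"ry":0,"rz":0,"tx":0,"ty":0,"tz":45,"hand":0.5},{"rx":0,"ry":0,"rz":0,"tx":0,"ty":0,"tz":45,"hand":0.8},{"rx":0,"ry":0,"rz":0,"tx":0,"ty":0,"tz":45,"hand":1},{"rx":0,"ry":0,"rz":0,"tx":0,"ty":0,"tz":45,"hand":1}]' 60
python3 - <<'E'
from h import *
rel([([.459,.1858,.0699],Rt(92.86))])
for th in range(0,98,7):
    a=np.radians(64.8+th); print(th,"ty",round(150.5*(np.cos(a)-np.cos(np.radians(64.8)))),"tz",-round(150.5*(np.sin(a)-np.sin(np.radians(64.8)))))
f=viewer.grab_frame("side"); cv2.imwrite("pics/s21.png",cv2.resize(np.array(f["pixels"])[160:290,180:300],None,fx=5,fy=5))
E
```

```text
clock: 19.8
position: [0.6629, 0.1957, 0.1633]
tool_rot: [-3.138, -0.001, 1.621]
force: [-2.5, 0.6, -9.2]
grip_width: 0.008
at [0.6629 0.1957 0.1633] [-1.7977e+02 -5.0000e-02  9.2860e+01] q [ 0.05  0.77 -0.73  1.42  0.52  1.16 -0.7 ] F [-2.5  0.6 -9.2] w 0.008 t 19.8
{'rx': -0.2, 'ry': -0.0, 'rz': -0.0, 'tx': 0.2, 'ty': -203.7, 'tz': 94.3}
0 ty 0 tz 0
7 ty -17 tz -7
14 ty -35 tz -11
21 ty -53 tz -14
28 ty -71 tz -14
35 ty -90 tz -12
42 ty -108 tz -8
49 ty -125 tz -2
56 ty -141 tz 7
63 ty -156 tz 17
70 ty -170 tz 29
77 ty -182 tz 43
84 ty -193 tz 58
91 ty -201 tz 74
```

View pics/s21.png

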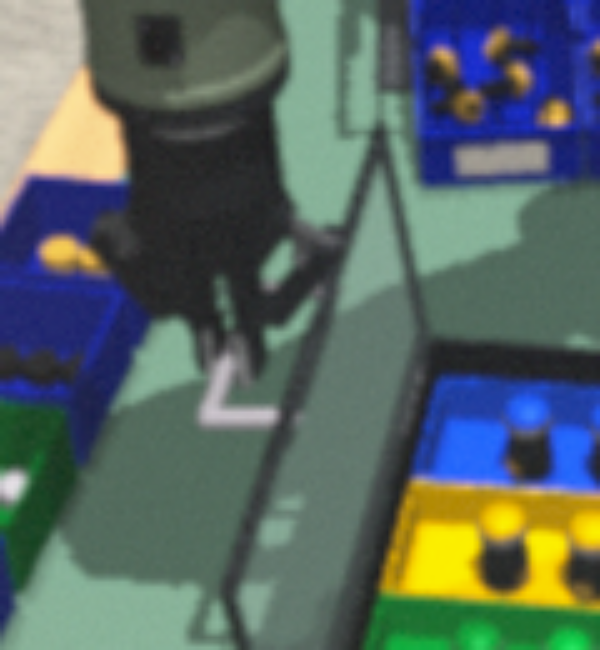

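```bash
python3 -m creep '[{"rx":0,"ry":0,"rz":0,"tx":0,"ty":-10,"tz":-4,"hand":1},{"rx":0,"ry":0,"rz":0,"tx":0,"ty":-22,"tz":-8,"hand":1},{"rx":0,"ry":0,"rz":0,"tx":0,"ty":-35,"tz":-11,"hand":1},{"rx":0,"ry":0,"rz":0,"tx":0,"ty":-53,"tz":-13,"hand":1},{"rx":0,"ry":0,"rz":0,"tx":0,"ty":-72,"tz":-13,"hand":1},{"rx":0,"ry":0,"rz":0,"tx":0,"ty":-90,"tz":-10,"hand":1},{"rx":0,"ry":0,"rz":0,"tx":0,"ty":-108,"tz":-6,"hand":1},{"rx":0,"ry":0,"rz":0,"tx":0,"ty":-108,"tz":-6,"hand":1}]' 60
python3 - <<'E'
from h import *
rel([([.459,.1858,.0699],Rt(92.86))])
f=viewer.grab_frame("side"); cv2.imwrite("pics/s22.png",cv2.resize(np.array(f["pixels"])[180:350,200:400],None,fx=3.5,fy=3.5))
E
```

```text
clock: 20.65
position: [0.5537, 0.1906, 0.1715]
tool_rot: [-3.14, -0.0, 1.622]
force: [-5.8, -0.9, 12.9]
grip_width: 0.0078
at [0.5537 0.1906 0.1715] [-1.799e+02 -2.000e-02  9.291e+01] q [ 0.1   0.6  -0.78  1.71  0.48  1.03 -0.8 ] F [-5.8 -0.9 12.9] w 0.0078 t 20.65
{'rx': -0.1, 'ry': -0.0, 'rz': 0.1, 'tx': -0.0, 'ty': -94.7, 'tz': 101.7}
```

View pics/s22.png

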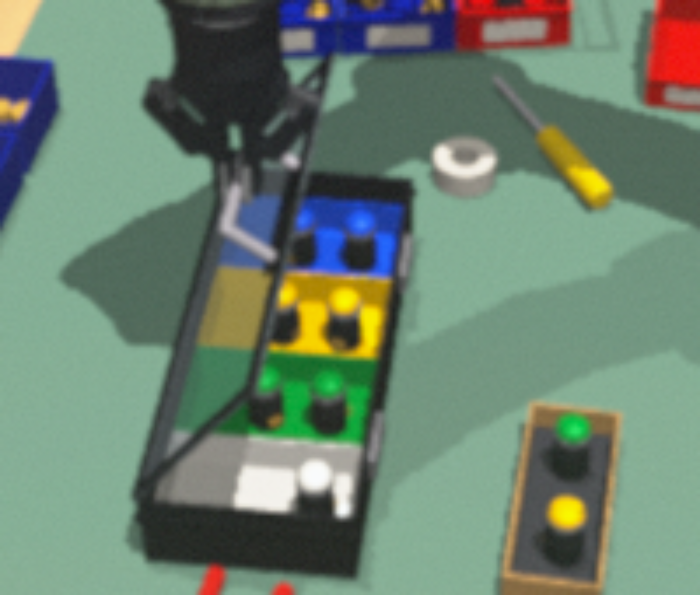

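```bash
python3 -m creep '[{"rx":0,"ry":0,"rz":0,"tx":0,"ty":-17,"tz":6,"hand":1},{"rx":0,"ry":0,"rz":0,"tx":0,"ty":-33,"tz":16,"hand":1},{"rx":0,"ry":0,"rz":0,"tx":0,"ty":-48,"tz":27,"hand":1},{"rx":0,"ry":0,"rz":0,"tx":0,"ty":-61,"tz":39,"hand":1},{"rx":0,"ry":0,"rz":0,"tx":0,"ty":-73,"tz":53,"hand":1},{"rx":0,"ry":0,"rz":0,"tx":0,"ty":-84,"tz":68,"hand":1},{"rx":0,"ry":0,"rz":0,"tx":0,"ty":-91,"tz":84,"hand":1},{"rx":0,"ry":0,"rz":0,"tx":0,"ty":-91,"tz":84,"hand":1}]' 60
python3 - <<'E'
from h import *
rel([([.459,.1858,.0699],Rt(92.86))])
E
```

```text
clock: 21.5
position: [0.463, 0.1864, 0.0859]
tool_rot: [-3.138, -0.001, 1.622]
force: [-5.4, 3.8, -0.4]
grip_width: 0.0075
at [0.463  0.1864 0.0859] [-1.798e+02 -8.000e-02  9.292e+01] q [ 0.04  0.6  -0.73  2.    0.58  0.76 -0.99] F [-5.4  3.8 -0.4] w 0.0075 t 21.5
{'rx': -0.2, 'ry': -0.1, 'rz': 0.1, 'tx': -0.4, 'ty': -4.0, 'tz': 16.0}
```

```bash
python3 -m creep '[{"rx":0,"ry":0,"rz":0,"tx":0,"ty":-2,"tz":6,"hand":1},{"rx":0,"ry":0,"rz":0,"tx":0,"ty":-4,"tz":11,"hand":1},{"rx":0,"ry":0,"rz":0,"tx":0,"ty":-4,"tz":15,"hand":1},{"rx":0,"ry":0,"rz":0,"tx":0,"ty":-4,"tz":15,"hand":1}]' 60
python3 - <<'E'
from h import *
rel([([.459,.1858,.0699],Rt(92.86))])
f=viewer.grab_frame("side"); cv2.imwrite("pics/s23.png",cv2.resize(np.array(f["pixels"])[180:350,200:400],None,fx=3.5,fy=3.5))
E
```

```text
clock: 21.9
position: [0.459, 0.1866, 0.0722]
tool_rot: [-3.138, -0.001, 1.622]
force: [-14.8, 3.9, 8.0]
grip_width: 0.0074
at [0.459  0.1866 0.0722] [-1.7978e+02 -7.0000e-02  9.2910e+01] q [ 0.03  0.62 -0.71  2.02  0.6   0.73 -1.01] F [-14.8   3.9   8. ] w 0.0074 t 21.9
{'rx': -0.2, 'ry': -0.1, 'rz': 0.0, 'tx': -0.8, 'ty': -0.0, 'tz': 2.3}
```

View pics/s23.png

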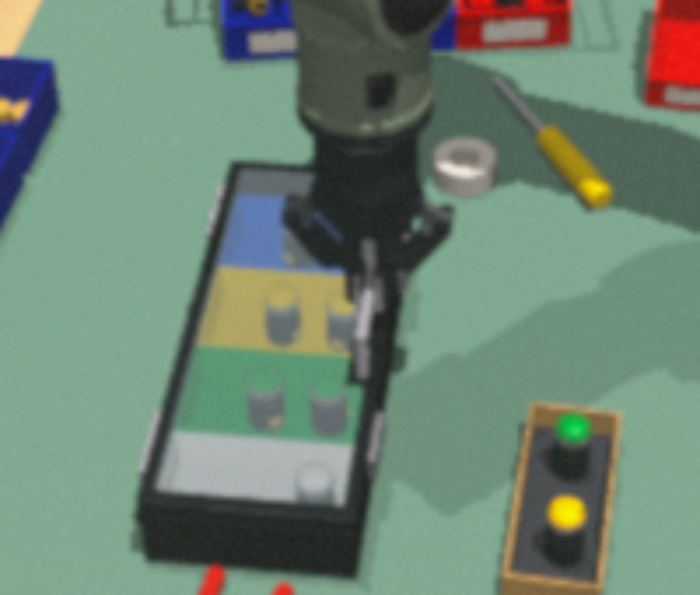

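```bash
python3 -m creep '[{"rx":0,"ry":0,"rz":0,"tx":0,"ty":-1,"tz":3,"hand":1},{"rx":0,"ry":0,"rz":0,"tx":0,"ty":-1,"tz":6,"hand":1},{"rx":0,"ry":0,"rz":0,"tx":0,"ty":-1,"tz":6,"hand":1}]' 60
```

```text
clock: 22.25
position: [0.459, 0.1875, 0.0673]
tool_rot: [-3.14, -0.003, 1.622]
force: [-15.2, 5.0, 26.8]
grip_width: 0.0072
```

```bash
python3 -m creep '[{"rx":0,"ry":0,"rz":0,"tx":0,"ty":0,"tz":0,"hand":0.6},{"rx":0,"ry":0,"rz":0,"tx":0,"ty":0,"tz":0,"hand":0.1},{"rx":0,"ry":0,"rz":0,"tx":0,"ty":0,"tz":0,"hand":0.1},{"rx":0,"ry":0,"rz":0,"tx":0,"ty":0,"tz":-20,"hand":0.1},{"rx":0,"ry":0,"rz":0,"tx":0,"ty":0,"tz":-50,"hand":0.1},{"rx":0,"ry":0,"rz":0,"tx":0,"ty":0,"tz":-95,"hand":0.1},{"rx":0,"ry":0,"rz":0,"tx":-40,"ty":-10,"tz":-135,"hand":0.1},{"rx":0,"ry":0,"rz":0,"tx":-85,"ty":-20,"tz":-160,"hand":0.1}]'
python3 -m creep '[{"rx":0,"ry":0,"rz":0,"tx":-45,"ty":0,"tz":-10,"hand":0.1},{"rx":0,"ry":0,"rz":0,"tx":-90,"ty":0,"tz":-20,"hand":0.1},{"rx":0,"ry":0,"rz":0,"tx":-130,"ty":0,"tz":-20,"hand":0.1},{"rx":0,"ry":0,"rz":0,"tx":-130,"ty":0,"tz":-20,"hand":0.1},{"rx":0,"ry":0,"rz":0,"tx":-130,"ty":0,"tz":-20,"hand":0.1}]'
python3 - <<'E'
from h import *
rel([])
for n in("side","top"):
    f=viewer.grab_frame(n); cv2.imwrite(f"pics/{n}30.png",np.array(f["pixels"])); 
    d={k:(np.array(v) if k=="pixels" else v) for k,v in f.items()}; pickle.dump(d,open(f"{n}30.pkl","wb"))
    if n=="side": cv2.imwrite("pics/c30.png",cv2.resize(d["pixels"][220:350,230:330],None,fx=4.4,fy=4.4,interpolation=2))
E
```

```text
clock: 23.05
position: [0.4453, 0.1084, 0.2223]
tool_rot: [-3.14, -0.002, 1.623]
force: [0.6, -0.7, 0.5]
grip_width: 0.0384
clock: 23.55
position: [0.4518, -0.0229, 0.2403]
tool_rot: [-3.138, -0.001, 1.618]
force: [-0.5, -0.4, 0.5]
grip_width: 0.0386
at [ 0.4518 -0.0229  0.2403] [-1.7982e+02 -4.0000e-02  9.2720e+01] q [ 0.64  0.3  -0.87  1.96  0.27  1.01 -0.31] F [-0.5 -0.4  0.5] w 0.0386 t 23.55
```

View pics/side30.png

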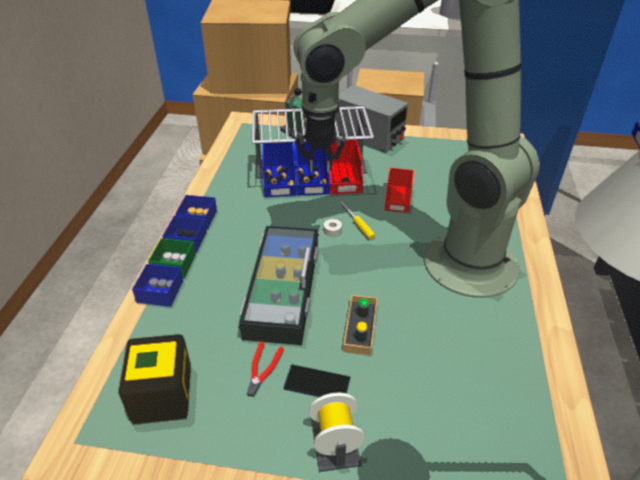

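View pics/top30.png

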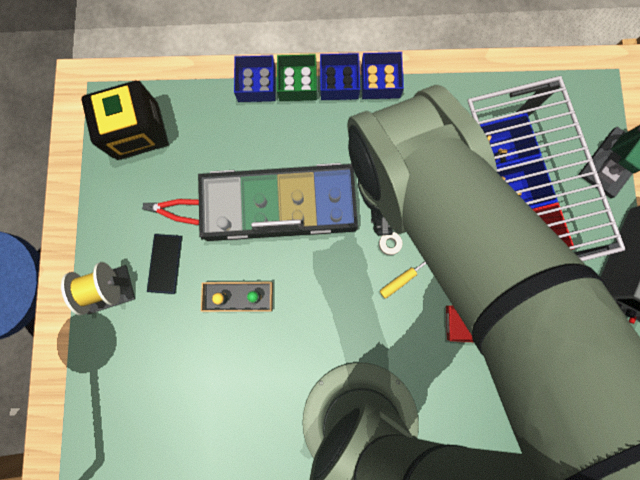

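View pics/c30.png

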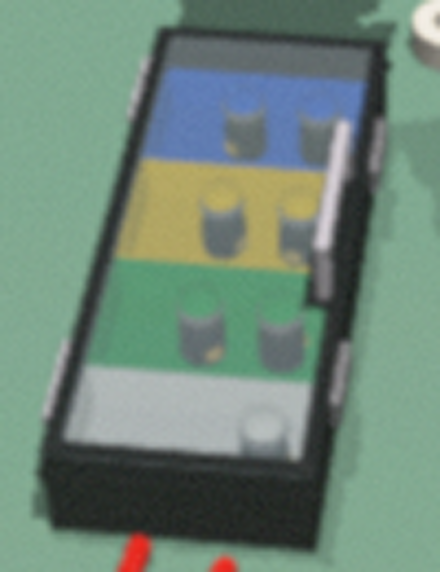

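```bash
python3 - <<'E'
from h import *
a=load("side0.pkl")["pixels"].astype(int);b=load("side30.pkl")["pixels"].astype(int)
d=cv2.blur(np.abs(a-b).max(2).astype(np.uint8),(3,3)); m=d[225:345,235:325]>40; ys,xs=np.nonzero(m); print(m.sum(), (xs.min()+235,xs.max()+235,ys.min()+225,ys.max()+225) if m.any() else "")
print(bot.job_done())
E
```

```text
234 (np.int64(263), np.int64(318), np.int64(225), np.int64(321))
the job is handed in; nothing more can be done
None
```

I opened the lid and found one lamp in the wrong insert: a blue lamp at the rear of the white insert. I put it in the larger red bin under the wire shelf, shut the lid, moved the arm clear and handed the job in at about 23.6 s.

**Last checks**
- **Lid:** I pressed it down until the force reached about 27 N. In the final side picture the bar and lid edges look the same as before I opened it.
- **Lamps and bystanders:** The other seven lamps stand where they were. The spares, phone, cutters, label roll and screwdriver look undisturbed.
- **Returned lamp:** It lay on the floor of the red bin after I released it.
- **Side-picture comparison:** Comparing the case area before and after gave 234 changed pixels. I did not trace each one; the removed lamp and a new arm shadow at the rear of the case should account for most of them.

**What disagreed**
- **Finger length:** The real fingertips ended about 25 mm short of the reported tool point. My first grip therefore closed on top of the lid bar, pressing on it with about 25 N. I went about 24 mm deeper after that, and all later grips held.
- **Finger opening on the bar:** It read 7 to 8 mm, although the bar is given as 10 mm.
- **Forces while turning the lid:** They stayed at or below about 27 N.

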